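# Load the curing box and set its timer

### The job

Load the freshly coated sample boards that lie on the bench into the curing box: push each one, painted side up, lengthwise through a slot of its own until it is fully home, its tail end flush with the front of the box. Only when every board is in, fit the loose timer knob on the box's square shaft, fully down and with its pointer at the red off mark, and then turn it clockwise four clicks, to the fourth white dot. Leave the jars, brush, sanding block and tape where they are.

Things in the scene. Friction and masses are not known exactly. Their poses are not given: they have to be found in the camera images.
- curing_box: White and grey box with an amber window on top and four slots in its front; place and yaw vary. Origin: centre of the underside of its slotted part; x from front to back, y to the left, z up. It is 150 mm deep (front face at x = -75; above the slots set back 8), 336 wide, 88 high; a sill level with the slot floors juts out 13 mm. The timer pod (110 x 96 mm, top at z = 48) adjoins its left side.
- slot_1 (a point): Leftmost slot: middle of its lower edge, in the plane of the front face; x points into the slot, z up. Each slot is 63 mm wide, 12 mm high, its level floor 30 mm above the bench, its mouth sides flared for 8 mm outward. An inner stop lets a board in until 1 mm stands out. A light rubber flap (under 1 N) behind the mouth swings inward. One board a slot, any board in any slot.
- slot_2 (a point): The same for the second slot from the left, 78 mm to the right of slot_1.
- slot_3 (a point): The same for the third slot from the left.
- slot_4 (a point): The same for the rightmost slot.
- board_1: Sample board of light wood with a yellow coated upper face, 120 mm long (its x), 60 wide (its y), 8 thick, 60 g; two to four boards are present. Origin: centre of its underside; z points out of the painted face. Starts flat on the bench.
- board_2: The same with a red face.
- board_3: The same with a blue face.
- board_4: The same with a green face.
- timer_knob: Loose black knob, 70 to 120 g, upright on the bench. Origin: centre of its underside, z up. From below: 44 mm square hub 18 mm high with a 16 mm square bore right through it, disc 62 mm across and 6 thick, then a grip bar 56 mm long (its x), 16 wide, 28 high; 52 mm in all. A white line on the bar and a tick on the disc point along its -x: the pointer.
- knob_pointer (a point): The pointer's tip on the rim of the knob's disc, 31 mm from the knob's axis along the knob's -x, 21 mm above its underside.
- shaft_foot (a point): Foot of the upright timer shaft, on its axis, level with the pod's top on which the fitted knob rests; at x = -20, y = 216, z = 48 mm of the box. Turns with the shaft, which is 14 mm square (sides along this x and y), 17 mm high, tip tapered over 5 mm. At off its axes are the box's. Marks 39 mm from the axis: red off mark toward the box's front (-x), six white dots each 30 degrees clockwise.
- timer_shaft (a joint): Shaft angle in rad: 0 at off (at the start), growing clockwise seen from above. Detents at each 0.5236 rad (30 degrees, one click) pull it to the nearest when let go; a click takes about 0.06 N m. Stops just before off and just past the sixth click. The fitted knob has about 0.15 rad of play on the shaft either way.
- teal_jar: Bystander: small jar with a teal label and white lid, 58 mm across, 69 mm high. Origin: centre of its underside.
- red_jar: Bystander: red jar with a black lid, 53 mm across, 61 mm high. Origin: centre of its underside.
- yellow_jar: Bystander: yellow jar with a black lid, 56 mm across, 57 mm high. Origin: centre of its underside.
- thin_brush: Bystander: paint brush with a red handle, 198 mm long (along its y), 27 mm wide, 12 mm high. Origin: centre of its underside.
- sanding_block: Bystander: pale sanding block, 65 x 100 x 26 mm. Origin: centre of its underside.
- masking_tape: Bystander: roll of tan tape lying flat, 100 mm across, 25 mm high. Origin: centre of its underside.
There are look-alikes about, which are no part of the job. Leave any turquoise look-alike of the board_3 alone.

How it is judged (in metres and radians):
On the way, in this order (a step that is already met when the one before it is completed fails the run):
1. every board present is home in a slot, painted side up, with the knob not yet on the shaft (x of board_1 in the frame of curing_box between -0.02 and 0 m and y of board_1 in the frame of curing_box between -0.126 and 0.126 m and z of board_1 in the frame of curing_box between 0.026 and 0.036 m and angle between each of board_1, board_2, board_3, board_4's own z axis and vertical below 0.12 rad and x of board_2 in the frame of curing_box between -0.02 and 0 m and y of board_2 in the frame of curing_box between -0.126 and 0.126 m and z of board_2 in the frame of curing_box between 0.026 and 0.036 m and x of board_3 in the frame of curing_box between -0.02 and 0 m and y of board_3 in the frame of curing_box between -0.126 and 0.126 m and z of board_3 in the frame of curing_box between 0.026 and 0.036 m and x of board_4 in the frame of curing_box between -0.02 and 0 m and y of board_4 in the frame of curing_box between -0.126 and 0.126 m and z of board_4 in the frame of curing_box between 0.026 and 0.036 m and distance between timer_knob and shaft_foot above 0.03 m), for 0.2 s.
2. the knob is fully down on the shaft, pointer at the off mark (horizontal distance between timer_knob and shaft_foot below 0.003 m and z of timer_knob in the frame of shaft_foot below 0.003 m and angle between timer_knob's own z axis and vertical below 0.1 rad and x of knob_pointer in the frame of shaft_foot below -0.025 m and value of joint timer_shaft below 0.2 rad), for 0.2 s.
3. the timer stands at the fourth click (horizontal distance between timer_knob and shaft_foot below 0.003 m and z of timer_knob in the frame of shaft_foot below 0.003 m and angle between timer_knob's own z axis and vertical below 0.1 rad and x of knob_pointer in the frame of shaft_foot below -0.025 m and value of joint timer_shaft between 1.974 and 2.214 rad), for 0.2 s.
At the end, for the whole second after the job is handed in: Every board present lies painted side up in a slot, at most 5 mm proud of the front; the knob is within 3 mm of fully down on the shaft, upright, pointer side matching the off mark; the shaft is within 0.12 rad of the fourth click (2.094 rad); all at rest (all of step 3 and x of board_1 in the frame of curing_box between -0.02 and 0 m and y of board_1 in the frame of curing_box between -0.126 and 0.126 m and z of board_1 in the frame of curing_box between 0.026 and 0.036 m and angle between each of board_1, board_2, board_3, board_4's own z axis and vertical below 0.12 rad and x of board_2 in the frame of curing_box between -0.02 and 0 m and y of board_2 in the frame of curing_box between -0.126 and 0.126 m and z of board_2 in the frame of curing_box between 0.026 and 0.036 m and x of board_3 in the frame of curing_box between -0.02 and 0 m and y of board_3 in the frame of curing_box between -0.126 and 0.126 m and z of board_3 in the frame of curing_box between 0.026 and 0.036 m and x of board_4 in the frame of curing_box between -0.02 and 0 m and y of board_4 in the frame of curing_box between -0.126 and 0.126 m and z of board_4 in the frame of curing_box between 0.026 and 0.036 m and linear speed of each of timer_knob, board_1, board_2, board_3, board_4 below 0.02 m/s and velocity of joint timer_shaft below 0.1 rad/s); the robot touches nothing.
It fails at once if a jar, the brush, the sanding block or the tape is moved more than 3 cm (distance of any of teal_jar, red_jar, yellow_jar, thin_brush, sanding_block, masking_tape from where it was at the start of the episode above 0.03 m).
Of board_1, board_2, board_3, board_4 only 2 to 4 are there at a start; the rules pass over those that are not, and their reading is None.
At some moment in a run one of board_1, board_2, board_3, board_4, timer_knob may be knocked a few centimetres aside while the robot is not near it.
Once in a run the grip may slacken for a moment while it holds something.
It also fails if it takes over 210 s, if anything falls off the work surface, if the arm or the gripper's body presses on something with over 40 N, if the wrist force passes 120 N, or if a joint passes its speed limit or range.

### The arm

A 6-joint arm with a two-finger parallel gripper is mounted at the origin on a cart in front of the work surface, level with it; the furniture and walls round the work are solid. World frame = base frame: x ahead of the robot, y to its left, z up, the work surface at z = 0. Lengths are in mm, angles in rad, forces in N, time in s.
With the tool pointing down it reaches from about 300 to 850 mm from the base axis. Payload 4.2 kg.
Tool frame: the origin (TCP) lies at the very end of the fingers, on their centre line; the grasp point (between the pads) lies robot.hold_point_z behind it (robot.hold_point_z is the distance from the TCP to the grasp point, in mm); z points along the fingers, y is the direction in which the jaws open and shut (so a half turn about z gives the same grasp; the last joint's range is limited). The gripper opens to 91 mm and grips with 3 to 60 N. Pads are 32 mm wide; open, the fingers measure 118 mm over their backs; the gripper's body (76 mm by 178 mm) begins 60 mm behind the grasp point.
Start: joints at [1.271, 0.32, 1.565, -0, 1.257, -0.02], TCP at [158.796, 552.655, 213.976] pointing down, gripper open.
Joint ranges: [-3.11, 3.11], [-0.84, 2.01], [0.21, 2.61], [-1.34, 4.49], [0.05, 2.63], [-2.56, 2.56]. Speed limits (rad/s): [2.57, 2.57, 3.14, 3.14, 3.14, 3.14].

### API

Orientations are given as a unit quaternion [x, y, z, w].
In Python, from rig import robot gives the robot as it stands. The module is installed in compiled form; this text tells all that it offers.
- The arm moves only by the tool jog_arm, never from a script. Its argument "motion" is a list that holds one entry, the list of rows, each a list of 5 numbers: the shift along the world's x, y, z in m, then the turn about the world's z in rad, then the opening, from -1 (shut) to 1 (fully open). A call has 1 to 5 rows; each row is the pose to reach, as a shift and turn from the pose commanded when the call began; what a row does not reach only later rows make up. A row lasts 1/12 s, in which the tool goes at most 41.7 mm and 7.16 degrees, less where a joint would pass 70% of its speed; a pose out of reach is approached as far as the arm can. A call with a gripper value outside its range is refused whole. The fingers move at their own pace and stop on an object; the grip force is fixed at half the most. Time passes only in rows, so rows that repeat a pose let the fingers close. It gives the time, the measured TCP pose, the force and the opening at its end, in the units of the state.
- robot.get_obs(): the state, without advancing time (a new reading comes with each control period).
- robot.read_camera(name): name is "side" or "top"; returns a dict with "img" (420x560x3 uint8, red, green, blue), "z_map" (420x560 float32, mm along the optical axis (not along the pixel's ray), 0 where there is no reading), "fx", "fy", "cx", "cy" (pixels), "R" (3x3) and "t" (3): a world point X has camera coordinates R X + t. Camera axes: x right, y down, z forward; pixel columns grow to the right and rows downward; lengths in mm; the calibration is good to about 2 mm. A picture is of the moment at which its call begins.
- robot.finish_job(): hands the job in, once; it reports no verdict.
Trained networks look in a picture, given as the dict that the camera call returned (one of the last four; its "shot" number tells which), for a name from the list of things; names that differ only in an ending like _2 or _b are one class to them, and where a whole thing is asked for, a point or a joint stands for the part that bears it (a point fixed in the world has none). Each returns a list of dicts, best first, with "conf" (0 to 1); they miss things now and then, are a little off and sometimes report something else, mostly with a low value. They report only what shows in the picture. A call takes as long as a camera call. They do not tell look-alikes from the thing itself.
- robot.spot_in(picture, label): "extent" ([left, top, right, bottom] in pixels, round what is visible of it).
- robot.pinpoint(picture, label): "centre" ([row, column] in pixels: a listed point, or the origin of a listed thing).
The state is a dict: "time": time; "q": joint angles; "qd": joint speeds; "joint_efforts": joint torques, N m; "tcp_pos": TCP position; "ee_rot": TCP orientation; "wrist_force": force on the tool from outside, world axes, zero at the start; "moment": the same for the moment, N m; "width": opening from 0.0 (shut) to 1.0 (fully open).
Only numpy, scipy, OpenCV 4.12 (cv2) and the standard library are available. Lean on these libraries where they do the work, as an engineer would, in place of code of your own. Each camera call takes 0.05 s, during which the arm holds its last target.

## Working session

There is one attempt and no reset: what is moved stays moved. The work goes in short steps, Python scripts to look and compute and a tool call to move; the robot and the scene stay as the last step left them, time stands still between calls to the robot, and variables do not carry over. Pictures are saved under pics/ and viewed, and the job is handed in when it is done.

Besides the shell and the picture viewer there is one more tool, called after "Call:" by a JSON object that holds its "api" and its "payload", one argument or row to a line. jog_arm: Moves the arm, as the interface text tells. Its arguments: {"type":"object","properties":{"motion":{"type":"array"}},"required":["motion"]}

```bash
mkdir -p pics; ls; cat > h.py <<'E'
from rig import robot
import numpy as np, cv2
def snap(name,f):
    p=robot.read_camera(name); cv2.imwrite('pics/'+f,p['img'][:,:,::-1]); return p
def w2p(p,X):
    c=np.array(p['R'])@np.array(X,float)+np.array(p['t']).ravel()
    return p['fx']*c[0]/c[2]+p['cx'],p['fy']*c[1]/c[2]+p['cy'],c[2]
def p2w(p,u,v,z):
    R=np.array(p['R']);t=np.array(p['t']).ravel()
    d=R.T@np.array([(u-p['cx'])/p['fx'],(v-p['cy'])/p['fy'],1.]); o=-R.T@t
    return o+d*(z-o[2])/d[2]
def cloud(p):
    R=np.array(p['R']);t=np.array(p['t']).ravel()
    h,w=p['z_map'].shape; v,u=np.mgrid[:h,:w]; z=p['z_map']
    c=np.stack([(u-p['cx'])/p['fx']*z,(v-p['cy'])/p['fy']*z,z],-1)
    return (c-t)@R
E
python3 - <<'E'
from h import *
for n in ('top','side'):
    p=snap(n,n+'0.png'); print(n,p['fx'],p['cx'],p['cy'],-np.array(p['R']).T@np.array(p['t']).ravel(),np.round(p['R'],3).tolist())
    for l in ['curing_box','slot_1','slot_2','slot_3','slot_4','board_1','board_2','board_3','board_4','timer_knob','knob_pointer','shaft_foot']:
        a=robot.pinpoint(p,l); print(l,[(np.round(x['centre']).tolist(),round(x['conf'],2)) for x in a])
o=robot.get_obs();print(o); print(robot.hold_point_z)
E
```

```text
pics
top 453.7451406257723 284.8960001664569 210.4515543041298 [ 389.22296191  126.81590551 1416.48623812] [[0.017, -1.0, 0.007], [-0.993, -0.018, -0.112], [0.113, -0.005, -0.994]]
curing_box [([162.0, 362.0], 0.62), ([150.0, 225.0], 0.29)]
slot_1 [([184.0, 321.0], 0.82), ([186.0, 346.0], 0.78), ([185.0, 402.0], 0.77), ([188.0, 377.0], 0.6)]
slot_2 [([184.0, 321.0], 0.82), ([186.0, 346.0], 0.78), ([185.0, 402.0], 0.77), ([188.0, 377.0], 0.6)]
slot_3 [([184.0, 321.0], 0.82), ([186.0, 346.0], 0.78), ([185.0, 402.0], 0.77), ([188.0, 377.0], 0.6)]
slot_4 [([184.0, 321.0], 0.82), ([186.0, 346.0], 0.78), ([185.0, 402.0], 0.77), ([188.0, 377.0], 0.6)]
board_1 [([233.0, 330.0], 0.86), ([234.0, 282.0], 0.81)]
board_2 [([233.0, 330.0], 0.86), ([234.0, 282.0], 0.81)]
board_3 [([233.0, 330.0], 0.86), ([234.0, 282.0], 0.81)]
board_4 [([233.0, 330.0], 0.86), ([234.0, 282.0], 0.81)]
timer_knob [([200.0, 212.0], 0.88)]
knob_pointer [([207.0, 216.0], 0.65)]
shaft_foot [([161.0, 296.0], 0.55)]
side 423.77661854659544 282.5494394920956 214.08642575155235 [ 511.80525587 1119.87741735  965.57537508] [[-0
[... 875 characters left out ...]
44), ([178.0, 325.0], 0.27)]
{'time': 1.3, 'q': array([ 1.27099570e+00,  3.19634018e-01,  1.56454284e+00,  4.64679176e-06,
        1.25737365e+00, -2.00007033e-02]), 'qd': array([-0.00034908,  0.00026046, -0.00156189, -0.00077219,  0.00048494,
       -0.00058247]), 'joint_efforts': array([-2.65130642e-03, -4.12351835e+01, -2.32228732e+01,  7.25737517e-02,
        3.77769023e-02, -7.39020493e-06]), 'tcp_pos': array([158.7940185 , 552.64519422, 213.93972589]), 'ee_rot': array([1.39444763e-01, 9.90229851e-01, 2.11564173e-05, 1.17327086e-06]), 'wrist_force': array([-0.58498321, -0.60018219,  1.49519139]), 'moment': array([ 0.04066173, -0.02552981,  0.00125477]), 'width': 1.0010836119129984}
18.8
```

View pics/top0.png

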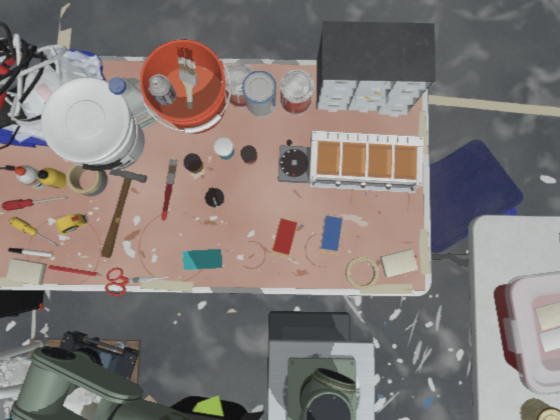

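View pics/side0.png

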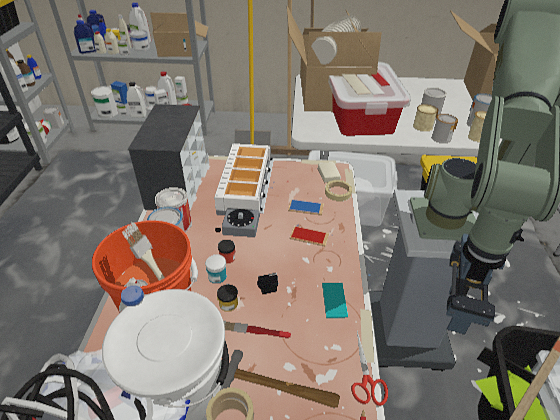

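```bash
python3 - <<'E'
from h import *
p=snap('top','top1.png')
im=p['img']
def crop(x0,y0,x1,y1,s,f):
    cv2.imwrite('pics/'+f,cv2.resize(im[y0:y1,x0:x1,::-1],None,fx=s,fy=s,interpolation=cv2.INTER_CUBIC))
crop(270,120,430,200,5,'boxc.png'); crop(180,130,345,285,4,'mid.png')
C=cloud(p)
hsv=cv2.cvtColor(im,cv2.COLOR_RGB2HSV)
for u,v in [(285,236),(331,233),(203,259),(195,262)]: print(u,v,hsv[v,u],im[v,u],C[v,u].round(1))
np.save('top_cloud.npy',C)
# box: depth slice
for v in range(126,200,3): print(v,[C[v,u].round(0)[[0,2]].astype(int).tolist() for u in (340,366,418)])
for u in range(270,440,4): print(u,C[150,u].round(0).astype(int).tolist(),end=' ')
E
```

```text
285 236 [  1 168 150] [150  55  51] [469.  117.4   7.8]
331 233 [109 130 145] [ 71  98 145] [480.8 -25.4   8.2]
203 259 [ 90 144 110] [ 48 110 110] [393.7 368.8   8.4]
195 262 [ 90 148 110] [ 46 109 110] [384.1 392.9   9.6]
126 [[826, -1], [828, -3], [831, 0]]
129 [[815, 4], [817, 3], [821, -1]]
132 [[781, 86], [807, 2], [811, -1]]
135 [[771, 87], [770, 96], [802, -2]]
138 [[762, 88], [763, 89], [766, 89]]
141 [[753, 86], [754, 89], [757, 89]]
144 [[743, 90], [745, 88], [747, 90]]
147 [[733, 92], [735, 91], [738, 90]]
150 [[725, 89], [726, 90], [729, 89]]
153 [[715, 90], [716, 91], [719, 90]]
156 [[707, 84], [707, 94], [711, 87]]
159 [[697, 91], [697, 96], [701, 91]]
162 [[687, 93], [688, 94], [692, 89]]
165 [[678, 92], [679, 94], [683, 91]]
168 [[669, 92], [672, 87], [675, 86]]
171 [[660, 90], [662, 91], [664, 93]]
174 [[651, 90], [652, 94], [656, 90]]
177 [[643, 84], [644, 90], [647, 86]]
180 [[640, 53], [637, 76], [638, 90]]
183 [[636, 26], [636, 32], [629, 90]]
186 [[626, 30], [627, 28], [624, 66]]
189 [[621, 1], [617, 34], [625, 3]]
192 [[611, 3], [612, 6], [615, 7]]
195 [[602, 
[... 192 characters left out ...]
 [733, 82, 48] 302 [732, 70, 52] 306 [732, 58, 50] 310 [727, 47, 73] 314 [389, 127, 1416] 318 [723, 24, 89] 322 [725, 11, 85] 326 [724, 0, 88] 330 [725, -13, 87] 334 [725, -24, 88] 338 [724, -36, 91] 342 [726, -49, 86] 346 [724, -60, 91] 350 [725, -72, 89] 354 [725, -84, 90] 358 [726, -96, 89] 362 [727, -109, 86] 366 [726, -120, 90] 370 [726, -132, 90] 374 [726, -143, 93] 378 [727, -156, 90] 382 [727, -168, 89] 386 [728, -181, 86] 390 [729, -193, 85] 394 [728, -204, 88] 398 [727, -215, 92] 402 [728, -228, 89] 406 [729, -241, 86] 410 [729, -252, 89] 414 [729, -265, 87] 418 [729, -276, 89] 422 [730, -289, 86] 426 [752, -329, -1] 430 [935, -577, -711] 434 [938, -599, -720] 438 [937, -617, -717]
```

View pics/boxc.png

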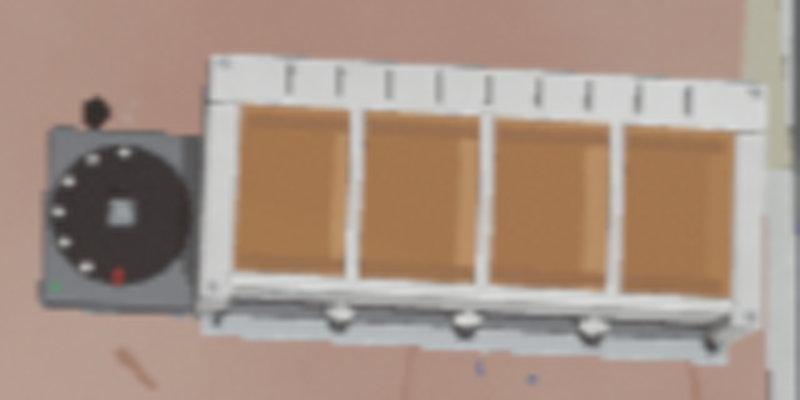

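View pics/mid.png

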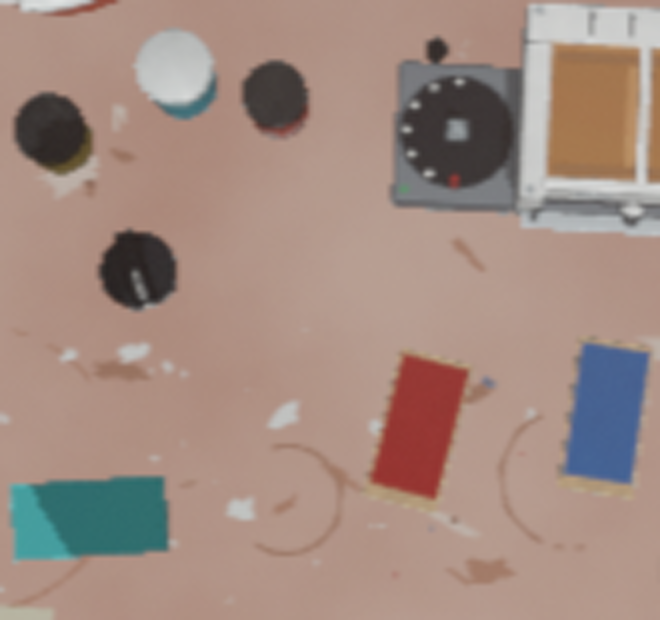

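```bash
cat > fit.py <<'E'
from h import *
from scipy.optimize import least_squares
from scipy.ndimage import map_coordinates
def T(b,X):
    c,s=np.cos(b[2]),np.sin(b[2]); X=np.asarray(X,float)
    return np.stack([b[0]+c*X[...,0]-s*X[...,1],b[1]+s*X[...,0]+c*X[...,1],X[...,2]],-1)
def proj(p,X):
    c=X@np.array(p['R']).T+np.array(p['t']).ravel()
    return np.stack([p['fx']*c[:,0]/c[:,2]+p['cx'],p['fy']*c[:,1]/c[:,2]+p['cy']],-1)
def linefit(p,lines,b0,half=4,n=25,off=None,rounds=4,pol=None,verbose=False):
    g=cv2.cvtColor(p['img'],cv2.COLOR_RGB2GRAY).astype(float)
    b=np.array(b0,float)
    for r in range(rounds):
        pts=[];nor=[];meas=[];lid=[];wt=[]
        for i,(A,B) in enumerate(lines):
            L=np.array(A)+np.linspace(.06,.94,n)[:,None]*(np.array(B)-np.array(A))
            u=proj(p,T(b,L)); d=u[-1]-u[0]; d/=np.linalg.norm(d); nn=np.array([-d[1],d[0]])
            s=np.arange(-half,half+.01,.25)
            q=u[:,None]+s[None,:,None]*nn
            pr=map_coordinates(g,[q[...,1],q[...,0]],order=1)
            gr=np.gradient(pr,axis=1)
            if pol is not None and pol[i]: gr=np.clip(gr*pol[i],0,None)
            gr=np.abs(gr); w=gr**3
            m=(w*s).sum(1)/(w.sum(1)+1e-9)
            pts.append(L);nor.append(np.tile(nn,(n,1)));meas.append((u*nn).sum(1)+m);lid+= [i]*n; wt.append(gr.max(1)>4)
            if verbose and r==rounds-1: print(i,'resid px',np.median(m).round(2),m.std().round(2),'grad',gr.max(1).mean().round(1))
        P=np.concatenate(pts);N=np.concatenate(nor);M=np.concatenate(meas);W=np.concatenate(wt)
        f=lambda b:W*((proj(p,T(b,P))*N).sum(1)-M)
        b=least_squares(f,b,loss='soft_l1',f_scale=.3).x
        half=max(2,half*.7)
    return b
E
python3 - <<'E'
from fit import *
p=snap('top','top2.png')
for u,v,z in [(312,131,88),(423.2,136.6,88),(294,162.2,65),(293.6,175,48)]: print(p2w(p,u,v,z).round(1))
bl=p2w(p,312,131,88); br=p2w(p,423.2,136.6,88)
yaw=np.arctan2((bl-br)[1],(bl-br)[0])-np.pi/2
c=(bl+br)/2; b0=[c[0]-75*np.cos(yaw),c[1]-75*np.sin(yaw),yaw]; print(b0,np.linalg.norm(bl-br))
lines=[((75,-168,88),(75,168,88)),((-88,-150,30),(-88,150,30)),((-67,-168,88),(75,-168,88)),((75,168,88),(-67,168,88))]
b=linefit(p,lines,b0,verbose=True); print(b)
for sub in ([0,2,3],[1,2,3],[0,1,2]): print(sub,linefit(p,[lines[i] for i in sub],b0,verbose=True))
print('shaft top pix',proj(p,T(b,[[-20,216,65],[-59,216,48]])))
im=p['img'][:,:,::-1].copy(); im=cv2.resize(im[120:200,270:430],None,fx=5,fy=5,interpolation=cv2.INTER_CUBIC)
def L(A,B,c=(0,255,0)):
    u=(proj(p,T(b,np.array([A,B])))-[270,120]+.5)*5-.5
    cv2.line(im,tuple(int(x) for x in u[0].round()),tuple(int(x) for x in u[1].round()),c,1)
for l in lines: L(*l)
for k in range(4): 
    y=117-78*k
    for s in (-31.5,31.5): L((-75,y+s,30),(-75,y+s,42),(0,0,255))
L((-75,-168,30),(-75,168,30),(255,0,0)); L((-67,-168,88),(-67,168,88),(255,0,255))
L((-20,209,65),(-20,223,65));L((-27,216,65),(-13,216,65))
cv2.imwrite('pics/fit.png',im)
np.save('box.npy',b)
E
```

```text
[781.7  42.1  88. ]
[ 770.8 -292.8   88. ]
[690.2  94.3  65. ]
[654.   94.5  48. ]
[np.float64(701.2610724481738), np.float64(-122.90904070716229), np.float64(-0.03243813911089166)] 335.0451643079687
0 resid px -0.18 0.24 grad 9.3
1 resid px 0.17 0.49 grad 6.8
2 resid px -0.27 0.26 grad 3.6
3 resid px -0.15 0.18 grad 12.8
[ 7.03248198e+02 -1.21356922e+02 -4.02657547e-02]
0 resid px 0.01 0.26 grad 9.3
1 resid px -0.24 0.26 grad 3.6
2 resid px -0.15 0.16 grad 12.8
[0, 2, 3] [ 7.02718396e+02 -1.21358291e+02 -4.19344596e-02]
0 resid px -0.02 0.55 grad 6.8
1 resid px -0.24 0.24 grad 3.6
2 resid px -0.14 0.16 grad 12.8
[1, 2, 3] [ 7.03907984e+02 -1.21408679e+02 -4.32060239e-02]
0 resid px -0.23 0.22 grad 9.3
1 resid px 0.22 0.41 grad 6.5
2 resid px 0.18 0.3 grad 3.6
[0, 1, 2] [ 7.03307882e+02 -1.19729616e+02 -3.74510975e-02]
shaft top pix [[293.67588918 161.62138192]
 [292.82641397 175.31702745]]
```

View pics/fit.png

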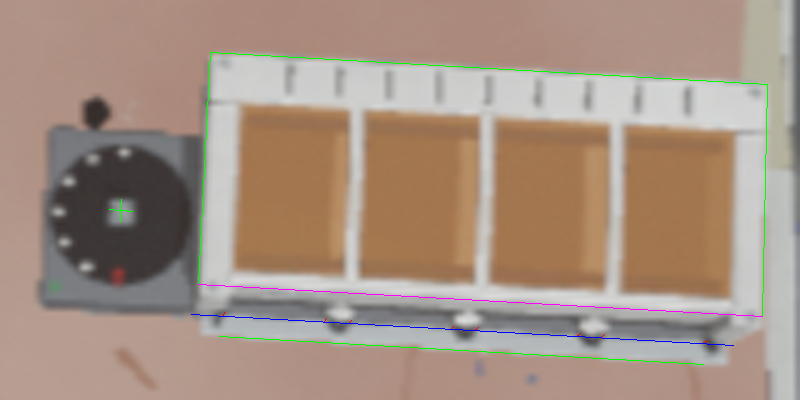

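```bash
cat > brd.py <<'E'
from fit import *
def board(p,col,z=8):
    hsv=cv2.cvtColor(p['img'],cv2.COLOR_RGB2HSV)
    H,S,V=[hsv[...,i].astype(int) for i in range(3)]
    m=((H<6)|(H>174))&(S>140) if col=='red' else (abs(H-109)<8)&(S>90)
    n,lab,st,ce=cv2.connectedComponentsWithStats(m.astype(np.uint8))
    out=[]
    for i in range(1,n):
        if st[i,4]<80: continue
        v,u=np.nonzero(lab==i)
        W=np.array([p2w(p,a,b,z)[:2] for a,b in zip(u,v)],np.float32)
        (c,sz,_)=r=cv2.minAreaRect(W); B=cv2.boxPoints(r)
        e=[B[1]-B[0],B[2]-B[1]]; l=max(e,key=np.linalg.norm); a=np.arctan2(l[1],l[0]); a=(a+np.pi/2)%np.pi-np.pi/2
        cov=np.linalg.eigh(np.cov(W.T)); d=cov[1][:,1]; a2=(np.arctan2(d[1],d[0])+np.pi/2)%np.pi-np.pi/2
        out.append((st[i,4],W.mean(0).round(1),np.round(sz,1),round(a,3),round(a2,3)))
    return [o for o in out]
E
python3 - <<'E'
from brd import *
p=snap('top','top3.png')
for col in('red','blue'):
    for o in board(p,col): print(col,o)
q=snap('side','side3.png')
for col in('red','blue'):
    for o in board(q,col): print('s',col,o)
o=robot.get_obs(); print(o['time'])
E
```

```text
red (np.int32(1661), array([1004.1,  474.8], dtype=float32), array([244.4, 270.1]), np.float32(-0.71), np.float64(-0.993))
red (np.int32(341), array([856.3, 378.9], dtype=float32), array([ 61.1, 190.6]), np.float32(-0.898), np.float64(-0.938))
red (np.int32(118), array([571.3, 490.4], dtype=float32), array([ 12.4, 108.7]), np.float32(-0.117), np.float64(-0.122))
red (np.int32(200), array([553.7, 956.1], dtype=float32), array([25.5, 87.7]), np.float32(-1.408), np.float64(-1.42))
red (np.int32(521), array([468.5, 119.5], dtype=float32), array([ 49.5, 101. ]), np.float32(-0.236), np.float64(-0.228))
red (np.int32(108), array([353.2, 770.3], dtype=float32), array([143.3,   8. ]), np.float32(1.435), np.float64(1.434))
red (np.int32(155), array([315.9, 627.1], dtype=float32), array([62.9, 82.1]), np.float32(-0.03), np.float64(-0.068))
red (np.int32(111), array([ 114.1, -569.1], dtype=float32), array([68.7, 23.8]), np.float32(0.218), np.float64(0.483))
blue (np.int32(147), array([ 771.6, 1009.8], dtype=float32), array([41.4, 43.7]), np.float32(-0.262), np.float64(0.303))
blue (np.int32(178)
[... 1132 characters left out ...]
e=float32), array([70.3, 84. ]), np.float32(-0.067), np.float64(0.068))
s blue (np.int32(421), array([ 1971.7, -1827.5], dtype=float32), array([197.2, 750.3]), np.float32(-1.213), np.float64(-1.251))
s blue (np.int32(95), array([ 2019.1, -1134.3], dtype=float32), array([ 41. , 328.2]), np.float32(-0.942), np.float64(-0.978))
s blue (np.int32(203), array([1432.4, -877.2], dtype=float32), array([ 71.7, 277.6]), np.float32(-1.118), np.float64(-1.092))
s blue (np.int32(257), array([480.4, -26.3], dtype=float32), array([ 48.2, 102. ]), np.float32(-0.138), np.float64(-0.132))
s blue (np.int32(140), array([953.1, 410.3], dtype=float32), array([64. , 62.7]), np.float32(0.065), np.float64(0.067))
1.5
```

Call:
{"api": "jog_arm", "payload": {
  "motion": [
    [[0.021,-0.0326,-0.007,0.009,1],[0.042,-0.065,-0.014,0.018,1],[0.063,-0.098,-0.021,0.027,1],[0.084,-0.13,-0.028,0.036,1],[0.105,-0.163,-0.035,0.044,1]]
  ]
}}

```text
time: 1.92
tcp_pos: [264.4, 388.3, 178.8]
ee_rot: [0.117, 0.993, 0.0, 0.0]
wrist_force: [1.0, 0.8, -0.2]
width: 1.002
```

Call:
{"api": "jog_arm", "payload": {
  "motion": [
    [[0.021,-0.0326,-0.007,0,1],[0.042,-0.065,-0.014,0,1],[0.063,-0.098,-0.021,0,1],[0.084,-0.13,-0.028,0,1],[0.105,-0.163,-0.035,0,1]]
  ]
}}

```text
time: 2.33
tcp_pos: [369.6, 225.1, 144.0]
ee_rot: [0.117, 0.993, 0.0, 0.0]
wrist_force: [0.9, 0.8, 0.6]
width: 0.999
```

Call:
{"api": "jog_arm", "payload": {
  "motion": [
    [[0.021,-0.0326,-0.012,0,1],[0.042,-0.065,-0.024,0,1],[0.063,-0.098,-0.034,0,1],[0.063,-0.098,-0.044,0,1],[0.063,-0.098,-0.044,0,1]]
  ]
}}

```text
time: 2.75
tcp_pos: [431.6, 126.6, 98.5]
ee_rot: [0.12, 0.993, -0.001, -0.002]
wrist_force: [-0.9, 1.1, 0.2]
width: 1.003
```

Call:
{"api": "jog_arm", "payload": {
  "motion": [
    [[0,0.0018,-0.03,0,1],[0,0.0018,-0.06,0,1],[0,0.0018,-0.085,0,1],[0,0.0018,-0.0955,0,1],[0,0.0018,-0.0955,0,1]]
  ]
}}

```text
time: 3.17
tcp_pos: [429.6, 130.9, 2.8]
ee_rot: [0.117, 0.993, -0.001, -0.002]
wrist_force: [0.1, -0.5, 0.2]
width: 1.001
```

Call:
{"api": "jog_arm", "payload": {
  "motion": [
    [[0,0,0,0,-1],[0,0,0,0,-1],[0,0,0,0,-1],[0,0,0,0,-1],[0,0,0,0,-1]]
  ]
}}

```text
time: 3.58
tcp_pos: [432.2, 130.6, 5.3]
ee_rot: [0.118, 0.993, 0.0, 0.001]
wrist_force: [0.6, -0.5, -0.5]
width: 0.667
```

```bash
python3 - <<'E'
from brd import *
p=snap('top','g1.png'); q=snap('side','g1s.png')
for f,pp,r in (('g1c.png',p,(240,180,350,260)),('g1sc.png',q,(260,180,380,270))):
    x0,y0,x1,y1=r; cv2.imwrite('pics/'+f,cv2.resize(pp['img'][y0:y1,x0:x1,::-1],None,fx=6,fy=6))
o=robot.get_obs(); print(o['tcp_pos'],o['width'],o['wrist_force'])
E
```

```text
[432.16412278 130.56458984   5.26853262] 0.6499943256289172 [-1.54854404  0.2140052   5.92415726]
```

View pics/g1sc.png

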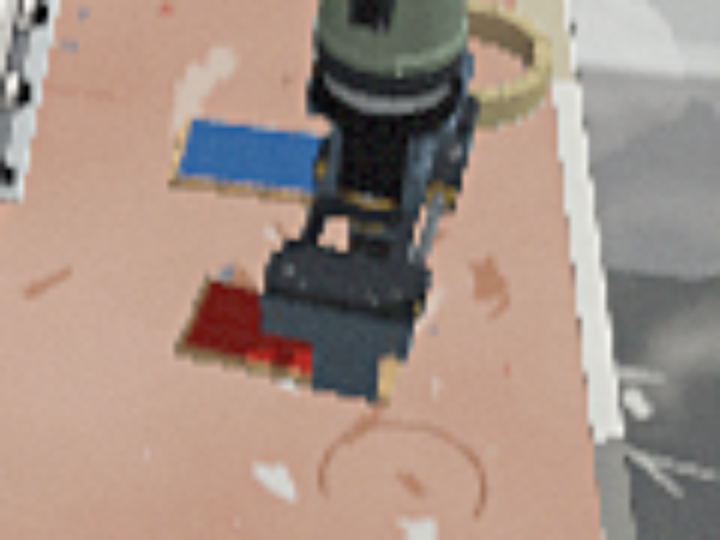

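Call:
{"api": "jog_arm", "payload": {
  "motion": [
    [[0,0,0.02,0,-1],[0,0,0.04,0,-1],[0,0,0.06,0,-1],[0,0,0.06,0,-1]]
  ]
}}

```text
time: 4.02
tcp_pos: [434.2, 131.1, 67.6]
ee_rot: [0.118, 0.993, 0.001, 0.003]
wrist_force: [0.1, -0.4, -0.4]
width: 0.653
```

```bash
cat > view.py <<'E'
import sys
from brd import *
# args: tag  tx0 ty0 tx1 ty1 sx0 sy0 sx1 sy1
tag=sys.argv[1]; r=list(map(int,sys.argv[2:]))
ims=[]
for n,k in (('top',r[:4]),('side',r[4:8])):
    if len(k)<4: continue
    p=robot.read_camera(n); x0,y0,x1,y1=k
    s=780/(x1-x0); s=min(s,8)
    cv2.imwrite(f'pics/{tag}_{n}.png',cv2.resize(p['img'][y0:y1,x0:x1,::-1],None,fx=s,fy=s,interpolation=cv2.INTER_CUBIC)[:600])
o=robot.get_obs(); print(o['time'],o['tcp_pos'].round(1),o['width'].round(3),o['wrist_force'].round(1),o['q'].round(2))
E
python3 view.py g2 240 180 350 260 260 180 380 270
```

```text
Traceback (most recent call last):
  File "view.py", line 11, in <module>
    o=robot.get_obs(); print(o['time'],o['tcp_pos'].round(1),o['width'].round(3),o['wrist_force'].round(1),o['q'].round(2))
                                                             ^^^^^^^^^^^^^^^^
AttributeError: 'float' object has no attribute 'round'
```

View pics/g2_side.png

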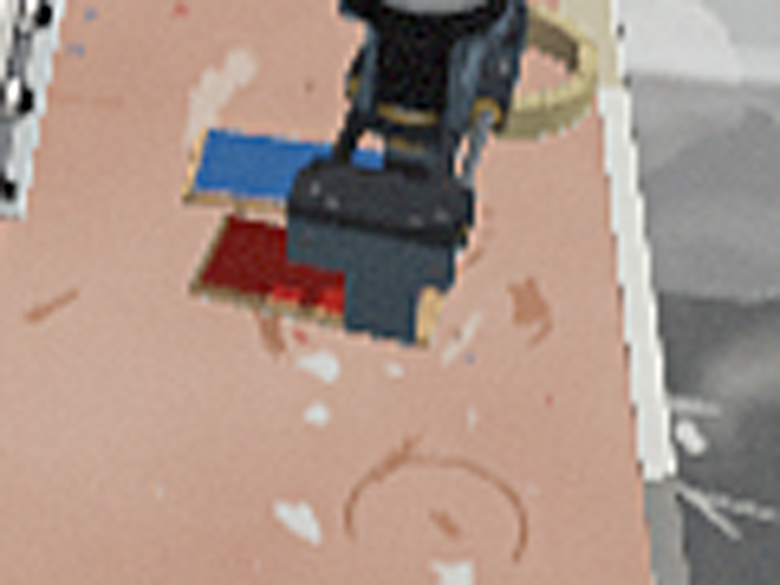

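View pics/g2_top.png

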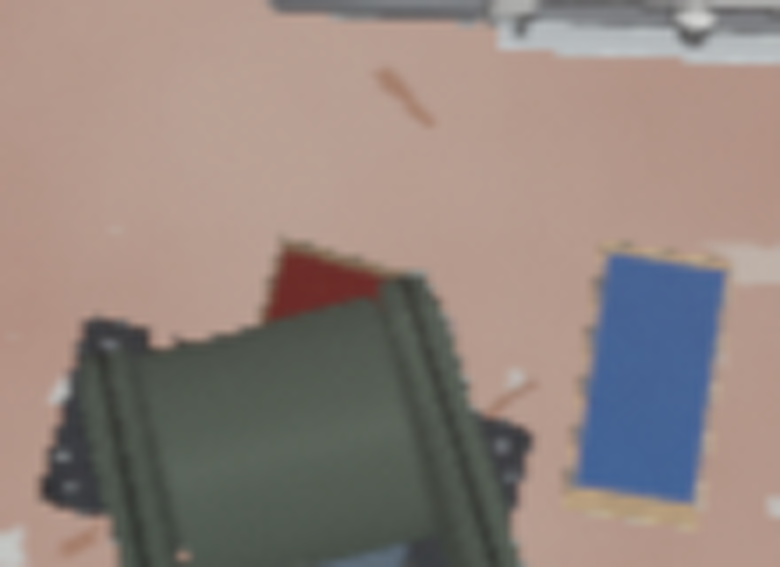

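```bash
sed -i "s/o\['width'\].round(3)/round(float(o['width']),3)/" view.py; python3 - <<'E'
from brd import *
for i in range(6):
    p=robot.read_camera('side'); o=robot.get_obs(); print(o['time'],o['tcp_pos'].round(2),o['q'].round(4),o['qd'].round(3)[:3],o['wrist_force'].round(2),round(o['width'],3))
C=cloud(p)
# red points in side
hsv=cv2.cvtColor(p['img'],cv2.COLOR_RGB2HSV); m=((hsv[...,0]<6)|(hsv[...,0]>174))&(hsv[...,1]>140)
X=C[m]; X=X[(abs(X[:,0]-470)<80)&(abs(X[:,1]-120)<80)]; print(len(X),np.median(X,0))
A=np.c_[X[:,:2]-[434,131],np.ones(len(X))]; s=np.linalg.lstsq(A,X[:,2],rcond=None)[0]; print('plane',s)
E
```

```text
4.1667 [431.33 130.3   64.08] [ 2.6780e-01  2.8840e-01  2.0508e+00  2.0000e-04  8.0300e-01 -1.0673e+00] [0.    0.018 0.016] [-0.24  0.46 -0.54] 0.647
4.2167 [430.97 130.23  63.67] [ 2.6780e-01  2.8900e-01  2.0513e+00  2.0000e-04  8.0310e-01 -1.0672e+00] [0.004 0.01  0.006] [ 0.6  -0.29 -0.13] 0.65
4.2667 [430.86 130.17  63.46] [ 2.6780e-01  2.8940e-01  2.0513e+00  1.0000e-04  8.0320e-01 -1.0672e+00] [ 0.001  0.007 -0.001] [-0.52 -0.11 -1.12] 0.65
4.3167 [430.93 130.19  63.44] [ 2.6780e-01  2.8960e-01  2.0512e+00  1.0000e-04  8.0320e-01 -1.0673e+00] [ 0.003  0.    -0.004] [ 0.34 -0.48 -0.13] 0.648
4.3667 [431.05 130.23  63.48] [ 2.6780e-01  2.8960e-01  2.0510e+00  2.0000e-04  8.0330e-01 -1.0672e+00] [-0.001  0.    -0.005] [-0.33 -0.41 -0.43] 0.651
4.4167 [431.2  130.28  63.63] [ 2.6780e-01  2.8950e-01  2.0507e+00  1.0000e-04  8.0340e-01 -1.0672e+00] [-0.    -0.002 -0.007] [ 0.58  0.57 -1.47] 0.647
165 [493.41245312 122.53963605  64.33476497]
plane [-0.42607085  0.14519439 93.94857158]
```

```bash
python3 - <<'E'
from brd import *
q=robot.read_camera('side');p=robot.read_camera('top')
C=cloud(q)
hsv=cv2.cvtColor(q['img'],cv2.COLOR_RGB2HSV); m=((hsv[...,0]<6)|(hsv[...,0]>174))&(hsv[...,1]>140)
m=cv2.erode(m.astype(np.uint8),np.ones((2,2)))>0
for v in range(212,228):
    print(v,[(u,C[v,u].round(0).astype(int).tolist()) for u in range(286,316,4) if m[v,u]])
# tri
def ray(p,u,v):
    R=np.array(p['R']);t=np.array(p['t']).ravel(); o=-R.T@t; d=R.T@np.array([(u-p['cx'])/p['fx'],(v-p['cy'])/p['fy'],1.]); return o,d/np.linalg.norm(d)
def tri(a,b):
    (o1,d1),(o2,d2)=a,b; A=np.c_[d1,-d2]; s=np.linalg.lstsq(A,o2-o1,rcond=None)[0]; P,Q=o1+s[0]*d1,o2+s[1]*d2; return (P+Q)/2,np.linalg.norm(P-Q)
print(tri(ray(p,279.9-.4,213.9-.4),ray(q,289.2,225.1-.4)))
E
```

```text
212 []
213 []
214 []
215 []
216 [(298, [504, 97, 67]), (302, [491, 94, 65])]
217 [(298, [504, 99, 64]), (302, [491, 98, 64])]
218 [(298, [504, 107, 67]), (302, [491, 102, 64])]
219 [(298, [503, 108, 64]), (302, [491, 104, 61])]
220 [(298, [503, 114, 65]), (302, [491, 108, 61])]
221 [(298, [503, 118, 65]), (302, [491, 121, 67])]
222 [(298, [503, 123, 65]), (302, [490, 123, 66])]
223 [(294, [516, 129, 65]), (298, [503, 124, 62]), (302, [490, 127, 65]), (306, [478, 125, 64])]
224 [(298, [503, 133, 65]), (302, [490, 134, 67]), (306, [478, 132, 66]), (310, [465, 132, 66])]
225 [(302, [490, 137, 65]), (306, [478, 136, 65]), (310, [465, 135, 65])]
226 [(306, [478, 142, 67]), (310, [465, 140, 65])]
227 [(310, [465, 144, 65])]
(array([531.75456569, 135.49621598,  62.87243065]), np.float64(2.6985009278310454))
```

Call:
{"api": "jog_arm", "payload": {
  "motion": [
    [[0.018,-0.032,0,0.07,-1],[0.037,-0.063,0,0.14,-1],[0.055,-0.095,0,0.195,-1],[0.074,-0.126,0,0.195,-1],[0.074,-0.126,0,0.195,-1]]
  ]
}}

```text
time: 4.93
tcp_pos: [510.0, -0.0, 64.6]
ee_rot: [0.022, 1.0, -0.001, 0.002]
wrist_force: [-0.0, -0.3, 0.2]
width: 0.646
```

Call:
{"api": "jog_arm", "payload": {
  "motion": [
    [[0,0,-0.013,0,-1],[0,0,-0.026,0,-1],[0,0,-0.026,0,-1],[0,0,-0.026,0,-1],[0,0,-0.026,0,-1]]
  ]
}}

```text
time: 5.35
tcp_pos: [506.0, 4.8, 38.8]
ee_rot: [0.02, 1.0, 0.0, 0.0]
wrist_force: [-0.3, -0.5, -1.1]
width: 0.655
```

```bash
python3 view.py g3 270 140 380 220 230 140 330 230
```

```text
5.45 [506.3   4.7  39.1] 0.65 [ 0.7 -0.5 -0.2] [-0.01  0.39  1.96  0.    0.79 -1.54]
```

View pics/g3_side.png

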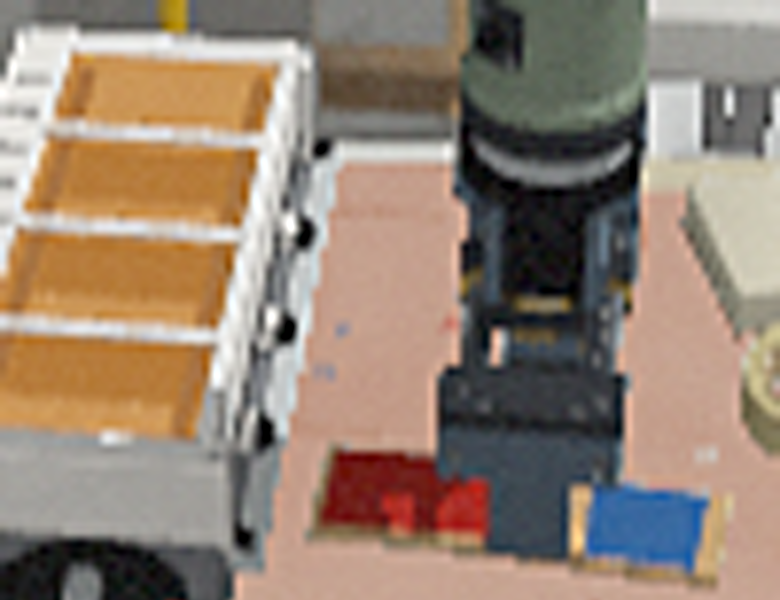

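View pics/g3_top.png

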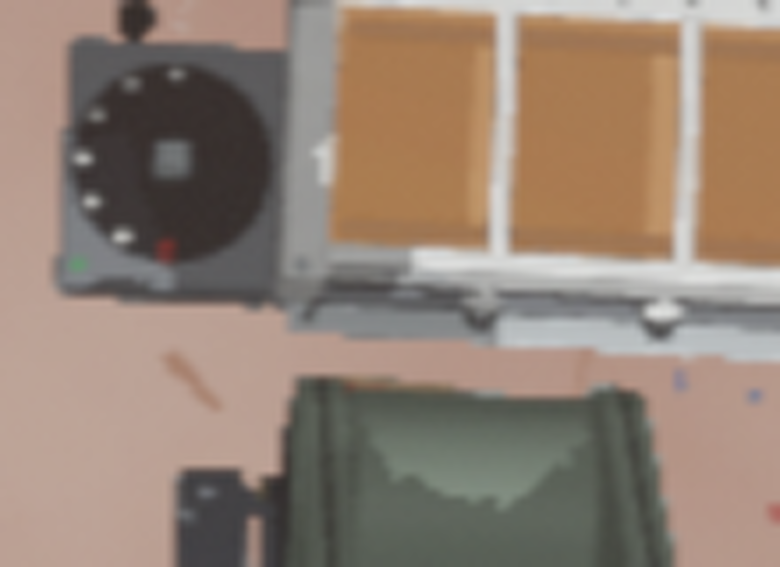

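Call:
{"api": "jog_arm", "payload": {
  "motion": [
    [[0,0,0,0,-1],[0,0,0,0,-1],[0,0,0,0,-1]]
  ]
}}

```text
time: 5.7
tcp_pos: [506.0, 4.6, 38.8]
ee_rot: [0.02, 1.0, 0.0, 0.0]
wrist_force: [-0.7, -0.2, -1.2]
width: 0.649
```

```bash
cat > ov.py <<'E'
import sys
from brd import *
b=np.load('box.npy')
tag=sys.argv[1]; dz=float(sys.argv[2]); r=list(map(int,sys.argv[3:7])); name=sys.argv[7] if len(sys.argv)>7 else 'side'
dx=float(sys.argv[8]) if len(sys.argv)>8 else 38
p=robot.read_camera(name); o=robot.get_obs()
x,y,z=o['tcp_pos']; qx,qy=o['ee_rot'][:2]
jaw=np.pi/2-2*np.arctan2(qx,qy); yaw=jaw-np.pi/2
bd=[x+dx*np.cos(yaw),y+dx*np.sin(yaw),yaw]
d=np.array(bd)-b; c,s=np.cos(b[2]),np.sin(b[2])
print(round(o['time'],2),o['tcp_pos'].round(1),'yaw',round(yaw,4),'tcp in box',np.round([c*(x-b[0])+s*(y-b[1]),-s*(x-b[0])+c*(y-b[1])],1),'board in box',np.round([c*d[0]+s*d[1],-s*d[0]+c*d[1]],1),'F',o['wrist_force'].round(1),'w',round(o['width'],3))
s_=780/(r[2]-r[0]); im=cv2.resize(p['img'][r[1]:r[3],r[0]:r[2],::-1],None,fx=s_,fy=s_,interpolation=cv2.INTER_CUBIC)
def L(bb,A,B,col):
    u=(proj(p,T(bb,np.array([A,B],float)))-r[:2]+.5)*s_-.5
    cv2.line(im,tuple(int(k) for k in u[0].round()),tuple(int(k) for k in u[1].round()),col,1)
zz=z-dz
for z0,col in ((zz,(0,255,0)),(zz+8,(255,255,0))):
    P=[(60,30,z0),(60,-30,z0),(-60,-30,z0),(-60,30,z0)]
    for i in range(4): L(bd,P[i],P[(i+1)%4],col)
for k in range(4):
    yy=117-78*k
    for q in (-31.5,31.5): L(b,(-75,yy+q,30),(-75,yy+q,42),(0,0,255)); L(b,(-88,yy+q,30),(-75,yy+q,30),(0,0,255))
L(b,(-88,-168,30),(-88,168,30),(255,0,255));L(b,(-67,-168,88),(-67,168,88),(255,0,255)); L(b,(75,-168,88),(75,168,88),(255,0,255));L(b,(75,168,88),(-67,168,88),(255,0,255))
cv2.imwrite(f'pics/{tag}.png',im[:600])
E
python3 ov.py o1 5.3 230 140 330 216
```

```text
5.75 [505.9   4.5  38.7] yaw -0.0407 tcp in box [-202.2  117.8] board in box [-164.2  117.8] F [ 0.4  0.5 -0.3] w 0.651
```

View pics/o1.png

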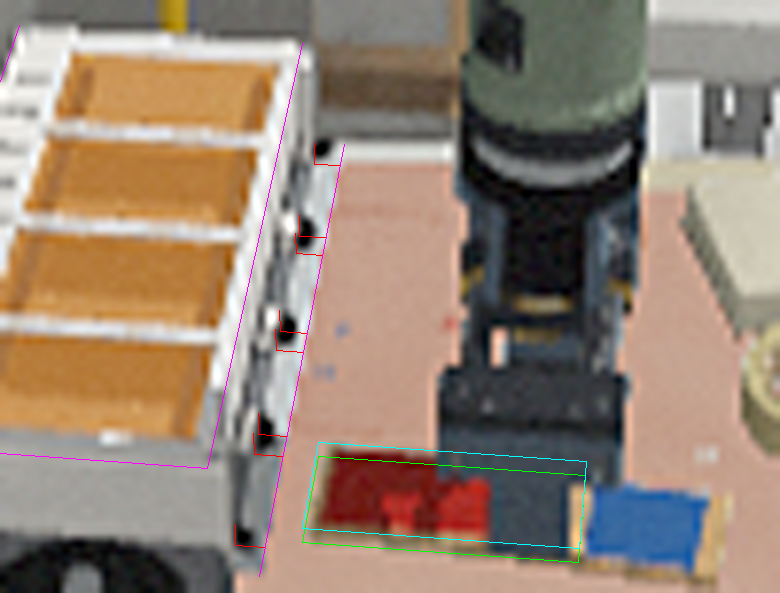

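```bash
python3 - <<'E'
from fit import *
b=np.load('box.npy')
p=robot.read_camera('side')
# box in side picture
lines=[((75,168,88),(75,-168,88)),((-88,-150,30),(-88,150,30)),((75,-168,88),(-67,-168,88)),((75,168,88),(-67,168,88)),((-67,168,88),(-67,-168,88))]
for sub in ([0,1,2],[0,1,2,3],[0,2],[0,1,2,3,4]):
    print(sub,linefit(p,[lines[i] for i in sub],b,half=3,verbose=True).round(4))
# pod features
for l in ['shaft_foot','slot_1']:
    for x in robot.pinpoint(p,l): print(l,x['conf'],x['centre'])
print(proj(p,T(b,[[-20,216,48],[-20,216,65],[-75,117,30],[-75,39,30],[-75,-39,30],[-75,-117,30]])).round(1))
E
python3 - <<'E'
import sys
sys.path.insert(0,'.')
from fit import *
p=robot.read_camera('side')
im=cv2.resize(p['img'][150:250,215:315,::-1],None,fx=6,fy=6,interpolation=cv2.INTER_CUBIC);cv2.imwrite('pics/s6.png',im)
E
```

```text
0 resid px 0.3 0.31 grad 18.6
1 resid px 0.4 0.67 grad 16.3
2 resid px -0.03 0.18 grad 21.0
[0, 1, 2] [ 7.025904e+02 -1.207652e+02 -3.760000e-02]
0 resid px 0.28 0.31 grad 18.6
1 resid px 0.34 0.68 grad 16.4
2 resid px 0.1 0.18 grad 21.0
3 resid px -0.49 0.78 grad 4.4
[0, 1, 2, 3] [ 7.025438e+02 -1.216489e+02 -3.790000e-02]
0 resid px -0.0 0.31 grad 18.7
1 resid px 0.01 0.19 grad 21.1
[0, 2] [ 7.015108e+02 -1.207124e+02 -3.800000e-02]
0 resid px 0.0 0.34 grad 18.6
1 resid px 0.67 0.59 grad 15.3
2 resid px 0.09 0.18 grad 21.0
3 resid px -0.5 0.75 grad 3.6
4 resid px 1.12 0.51 grad 22.4
[0, 1, 2, 3, 4] [ 7.014227e+02 -1.214324e+02 -3.480000e-02]
shaft_foot 0.45 [216.2, 240.2]
slot_1 0.97 [201.4, 262.8]
slot_1 0.85 [163.6, 264.7]
slot_1 0.62 [194.1, 266.2]
[[240.1 217.4]
 [239.8 213.4]
 [260.9 203.5]
 [263.8 189.7]
 [266.4 176.9]
 [268.9 165.1]]
```

View pics/s6.png

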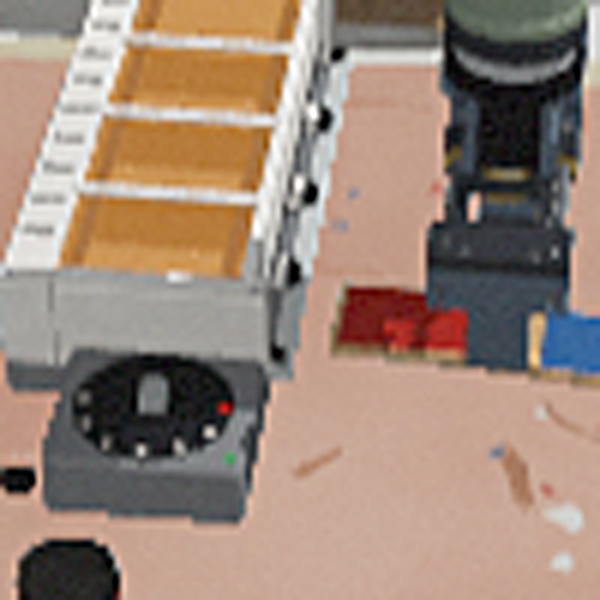

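Call:
{"api": "jog_arm", "payload": {
  "motion": [
    [[0,-0.0006,-0.002,0,-1],[0.01,-0.001,-0.002,0,-1],[0.02,-0.0014,-0.002,0,-1],[0.02,-0.0014,-0.002,0,-1],[0.02,-0.0014,-0.002,0,-1]]
  ]
}}

```text
time: 6.37
tcp_pos: [526.9, 3.0, 36.4]
ee_rot: [0.02, 1.0, 0.0, 0.0]
wrist_force: [-0.6, 0.6, -1.8]
width: 0.65
```

```bash
python3 -c "
import numpy as np;np.save('box.npy',[702.6,-121.1,-0.0395])"; python3 ov.py o2 5.3 230 140 330 216
```

```text
6.42 [526.1   3.   36.3] yaw -0.0409 tcp in box [-181.3  117. ] board in box [-143.3  117. ] F [-0.6  0.5 -1.1] w 0.647
```

View pics/o2.png

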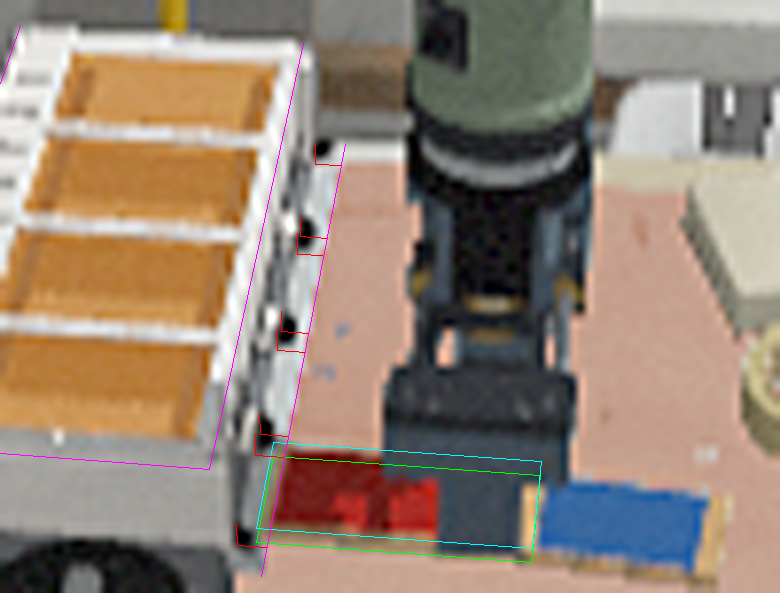

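```bash
python3 - <<'E'
from fit import *
p=robot.read_camera('side')
im=cv2.resize(p['img'][190:218,255:305,::-1],None,fx=16,fy=16,interpolation=cv2.INTER_NEAREST);cv2.imwrite('pics/z1.png',im)
C=cloud(p)
for v in range(197,212): print(v,C[v,266:286:3].round(0).astype(int).tolist())
E
```

```text
197 [[618, -37, 31], [611, -80, -3], [600, -76, 0], [589, -79, -1], [578, -75, 3], [560, 85, 132], [550, 89, 136]]
198 [[618, -28, 34], [607, -21, 40], [596, -24, 38], [586, -23, 40], [576, -28, 36], [560, 84, 128], [551, 85, 129]]
199 [[617, -19, 37], [607, -23, 34], [596, -20, 37], [586, -22, 36], [575, -25, 34], [560, 85, 124], [550, 87, 126]]
200 [[616, -15, 36], [606, -12, 39], [596, -15, 37], [585, -15, 37], [575, -15, 38], [560, 81, 117], [550, 86, 122]]
201 [[616, -5, 39], [606, -10, 36], [595, -12, 35], [585, -9, 38], [575, -11, 37], [560, 86, 117], [550, 85, 116]]
202 [[615, -2, 37], [605, -3, 37], [595, -7, 34], [585, -8, 34], [574, -5, 37], [564, -12, 32], [554, -6, 38]]
203 [[615, 3, 37], [605, 2, 37], [594, 4, 39], [584, 0, 36], [574, 2, 39], [564, -1, 37], [553, -2, 37]]
204 [[614, 9, 38], [604, 6, 36], [594, 13, 42], [584, 3, 34], [574, 6, 37], [563, 4, 36], [553, 4, 37]]
205 [[614, 15, 38], [604, 14, 38], [593, 15, 39], [583, 13, 38], [573, 9, 36], [563, 9, 36], [553, 7, 35]]
206 [[614, 20, 38], [604, 17, 36], [593, 19, 38], [583, 21, 40], [573, 15, 36], [563, 14, 36], [552, 18, 39]]
207 [[613, 26, 39], [603, 27, 40], [593, 23, 37], [583, 22, 37], [572, 24, 39], [562, 23, 39], [552, 19, 36]]
208 [[613, 31, 38], [603, 27, 36], [593, 28, 37], [582, 29, 39], [572, 27, 37], [562, 30, 41], [552, 25, 37]]
209 [[613, 27, 31], [603, 28, 32], [593, 25, 30], [582, 28, 33], [572, 32, 37], [562, 32, 37], [552, 26, 33]]
210 [[617, -11, -7], [605, -1, 2], [595, -9, -3], [582, 30, 31], [572, 28, 29], [562, 31, 33], [552, 34, 36]]
211 [[616, -3, -4], [605, -3, -4], [595, -1, -1], [584, 0, 0], [574, -3, -2], [563, -1, 0], [553, -6, -3]]
```

View pics/z1.png

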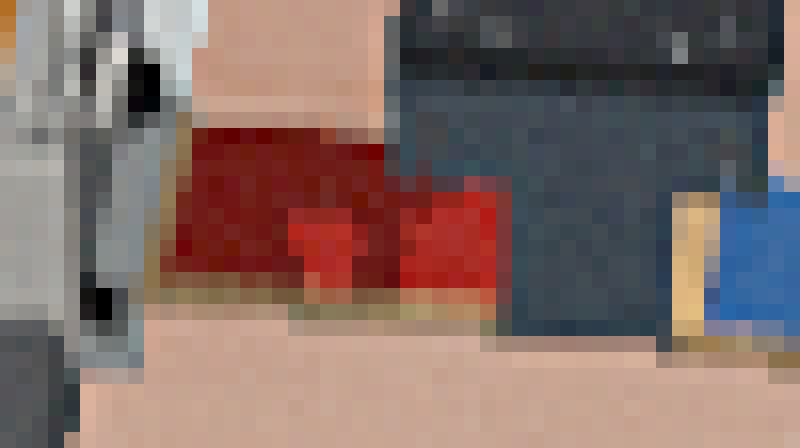

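Call:
{"api": "jog_arm", "payload": {
  "motion": [
    [[0.007,-0.0003,0.0007,0,-1],[0.014,-0.0006,0.0007,0,-1],[0.02,-0.0008,0.0007,0,-1],[0.02,-0.0008,0.0007,0,-1]]
  ]
}}

```text
time: 6.8
tcp_pos: [547.9, 2.2, 37.4]
ee_rot: [0.02, 1.0, 0.0, 0.001]
wrist_force: [0.2, -0.2, -0.4]
width: 0.649
```

Call:
{"api": "jog_arm", "payload": {
  "motion": [
    [[0.008,-0.0003,0,0,-1],[0.016,-0.0006,0,0,-1],[0.024,-0.001,0,0,-1],[0.024,-0.001,0,0,-1]]
  ]
}}

```text
time: 7.13
tcp_pos: [572.3, 1.2, 37.3]
ee_rot: [0.02, 1.0, 0.0, 0.001]
wrist_force: [0.1, -0.3, -1.5]
width: 0.645
```

```bash
python3 ov.py o3 5 230 140 330 216 side 37
```

```text
7.18 [571.    1.2  37.2] yaw -0.0408 tcp in box [-136.3  117. ] board in box [-99.3 117. ] F [ 0.1 -0.  -0.9] w 0.651
```

View pics/o3.png

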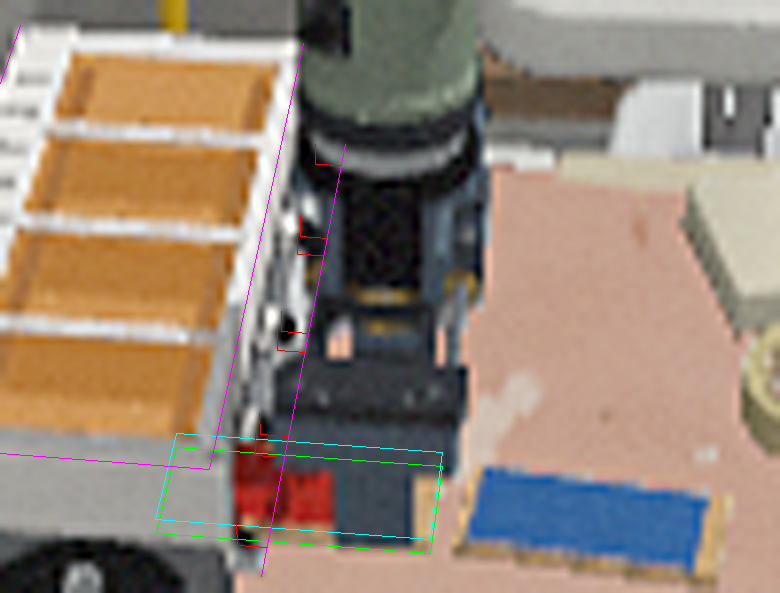

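Call:
{"api": "jog_arm", "payload": {
  "motion": [
    [[0.01,-0.0004,0,0,-1],[0.02,-0.0008,0,0,-1],[0.03,-0.0012,0,0,-1],[0.03,-0.0012,0,0,-1],[0.03,-0.0012,0,0,-1]]
  ]
}}

```text
time: 7.6
tcp_pos: [600.5, 0.0, 37.0]
ee_rot: [0.02, 1.0, 0.0, 0.0]
wrist_force: [-0.7, 1.2, -0.8]
width: 0.647
```

```bash
python3 ov.py o4 5 230 140 330 216 side 37
```

```text
7.65 [5.997e+02 1.000e-01 3.690e+01] yaw -0.0408 tcp in box [-107.6  117. ] board in box [-70.6 117. ] F [-0.2  1.  -1.1] w 0.644
```

View pics/o4.png

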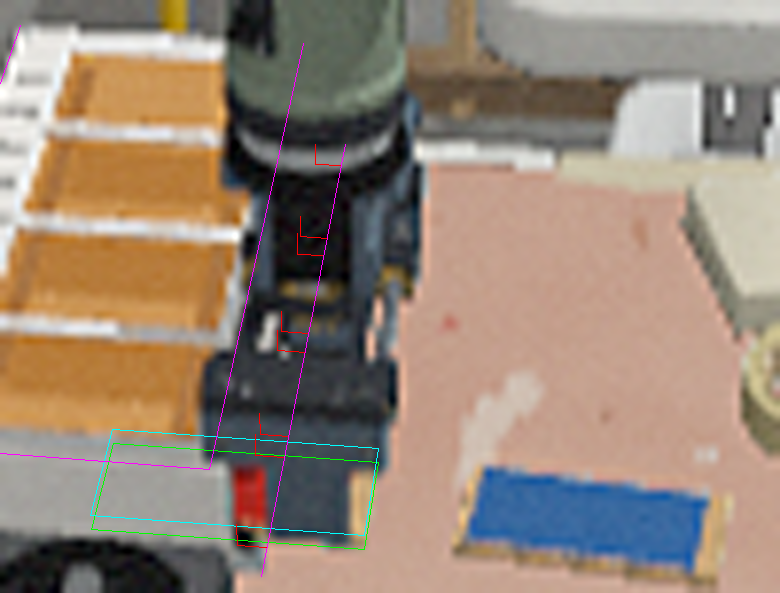

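Call:
{"api": "jog_arm", "payload": {
  "motion": [
    [[0,0,-0.001,0,0.2],[0,0,-0.001,0,0.6],[0,0,-0.001,0,0.9],[0,0,-0.001,0,0.9],[0,0,-0.001,0,0.9]]
  ]
}}

```text
time: 8.07
tcp_pos: [599.7, 0.1, 36.4]
ee_rot: [0.02, 1.0, 0.0, 0.0]
wrist_force: [0.1, 0.3, -0.0]
width: 0.905
```

Call:
{"api": "jog_arm", "payload": {
  "motion": [
    [[-0.02,0.0008,0,0,0.9],[-0.04,0.0016,0,0,0.9],[-0.055,0.0022,0,0,0],[-0.055,0.0022,0,0,-1],[-0.055,0.0022,0,0,-1]]
  ]
}}

```text
time: 8.48
tcp_pos: [545.0, 2.2, 36.6]
ee_rot: [0.02, 1.0, 0.0, 0.001]
wrist_force: [-0.4, 0.3, 0.5]
width: 0.768
```

Call:
{"api": "jog_arm", "payload": {
  "motion": [
    [[0,0,-0.003,0,-1],[0,0,-0.003,0,-1],[0,0,-0.003,0,-1],[0,0,-0.003,0,-1],[0,0,-0.003,0,-1]]
  ]
}}

```text
time: 8.9
tcp_pos: [545.2, 2.2, 33.1]
ee_rot: [0.02, 1.0, 0.0, 0.0]
wrist_force: [-1.1, 0.2, 0.0]
width: 0.396
```

```bash
python3 ov.py o5 5 230 140 330 216 side 37
```

```text
8.95 [545.1   2.2  33.1] yaw -0.0408 tcp in box [-162.2  117. ] board in box [-125.2  117. ] F [ 1.5  0.6 -0.2] w 0.351
```

View pics/o5.png

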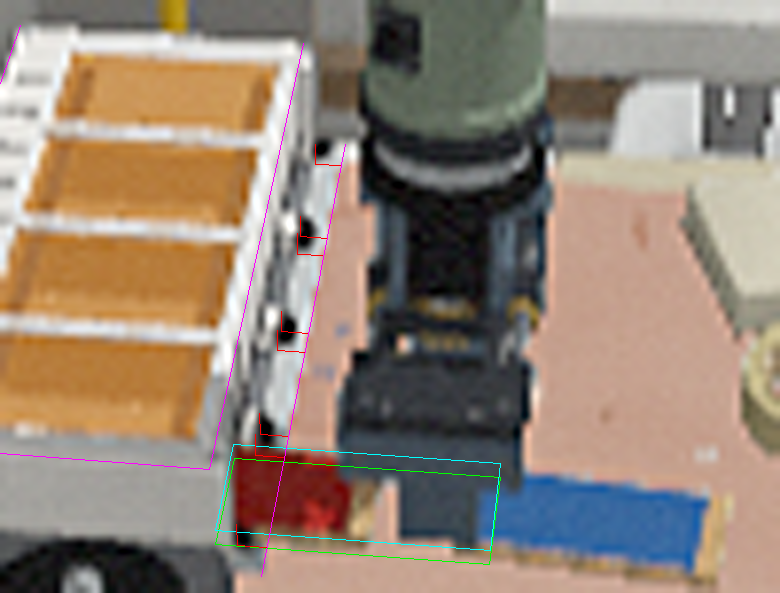

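Call:
{"api": "jog_arm", "payload": {
  "motion": [
    [[0.008,-0.0003,0,0,-0.4],[0.02,-0.0008,0,0,-0.4],[0.032,-0.0013,0,0,-0.4],[0.044,-0.0018,0,0,-0.4],[0.056,-0.0022,0,0,-0.4]]
  ]
}}

```text
time: 9.37
tcp_pos: [601.3, -0.2, 33.1]
ee_rot: [0.02, 1.0, -0.0, -0.001]
wrist_force: [-1.7, -0.1, 0.9]
width: 0.304
```

```bash
python3 ov.py o6 5 230 140 330 216 side 37
```

```text
9.42 [ 6.046e+02 -2.000e-01  3.340e+01] yaw -0.0408 tcp in box [-102.7  116.9] board in box [-65.7 116.9] F [ 3.9 -0.2 -0.1] w 0.3
```

View pics/o6.png

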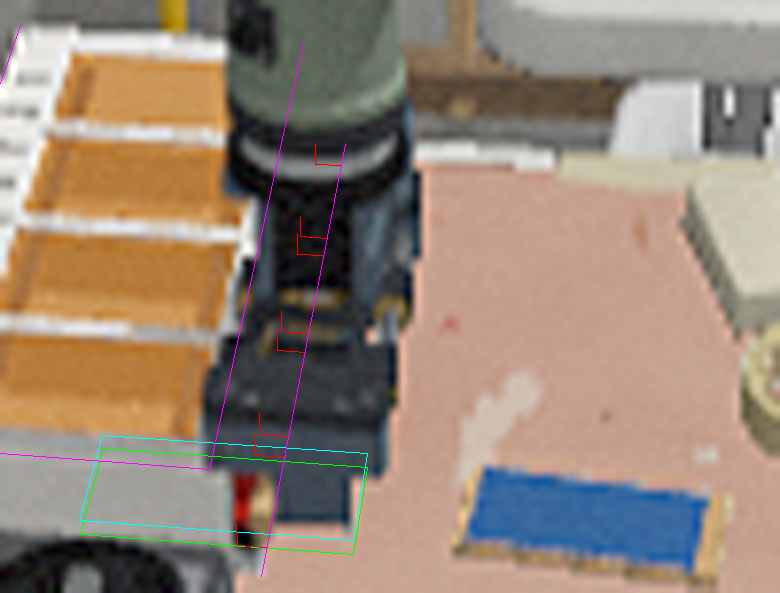

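Call:
{"api": "jog_arm", "payload": {
  "motion": [
    [[0.003,-0.0001,0,0,-0.4],[0.006,-0.0002,0,0,-0.4],[0.008,-0.0003,0,0,-0.4],[0.008,-0.0003,0,0,-0.4],[0.008,-0.0003,0,0,-0.4]]
  ]
}}

```text
time: 9.83
tcp_pos: [608.6, -0.2, 33.2]
ee_rot: [0.02, 1.0, 0.0, 0.0]
wrist_force: [0.8, -0.8, -0.2]
width: 0.303
```

```bash
python3 ov.py o7 5 230 170 280 216 side 37
```

```text
9.88 [ 6.086e+02 -2.000e-01  3.320e+01] yaw -0.0407 tcp in box [-98.7 117.1] board in box [-61.7 117.1] F [ 0.1 -1.2 -0. ] w 0.301
```

View pics/o7.png

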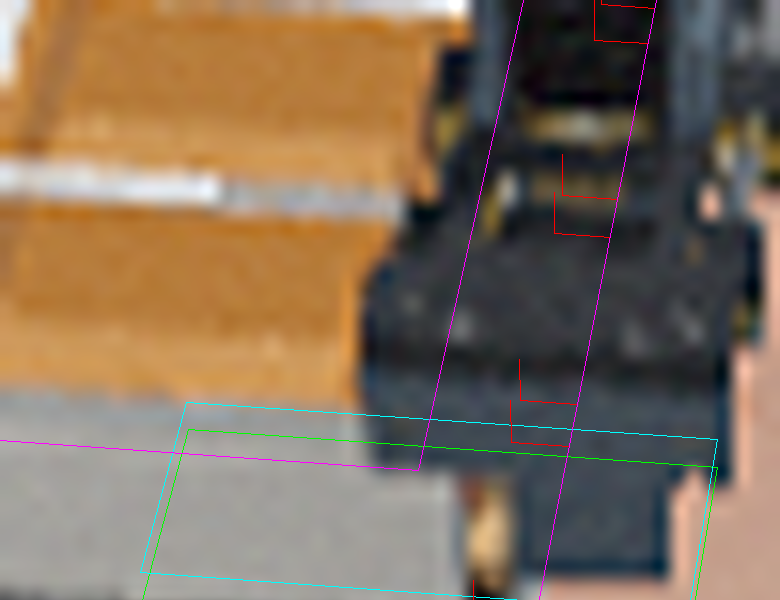

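Call:
{"api": "jog_arm", "payload": {
  "motion": [
    [[0.002,-0.0001,0,0,-0.4],[0.004,-0.0002,0,0,-0.4],[0.006,-0.0003,0,0,-0.4],[0.006,-0.0003,0,0,-0.4],[0.006,-0.0003,0,0,-0.4]]
  ]
}}

```text
time: 10.3
tcp_pos: [614.9, -0.6, 33.1]
ee_rot: [0.02, 1.0, 0.0, -0.0]
wrist_force: [-0.7, 0.0, 0.2]
width: 0.302
```

Call:
{"api": "jog_arm", "payload": {
  "motion": [
    [[0.002,-0.0001,0,0,-0.4],[0.002,-0.0001,0,0,-0.4],[0.002,-0.0001,0,0,-0.4]]
  ]
}}

```text
time: 10.55
tcp_pos: [615.0, -0.6, 33.1]
ee_rot: [0.02, 1.0, 0.0, -0.002]
wrist_force: [-5.3, 0.4, 3.4]
width: 0.298
```

Call:
{"api": "jog_arm", "payload": {
  "motion": [
    [[0.002,-0.0001,0,0,-0.4],[0.002,-0.0001,0,0,-0.4],[0.002,-0.0001,0,0,-0.4]]
  ]
}}

```text
time: 10.8
tcp_pos: [615.1, -0.6, 33.0]
ee_rot: [0.02, 1.0, 0.0, -0.004]
wrist_force: [-9.0, 0.4, 5.8]
width: 0.303
```

```bash
python3 ov.py o8 5 230 170 280 216 side 37
```

```text
10.85 [ 6.152e+02 -6.000e-01  3.300e+01] yaw -0.0408 tcp in box [-92.1 116.9] board in box [-55.1 116.9] F [-8.6  0.3  6.7] w 0.301
```

View pics/o8.png

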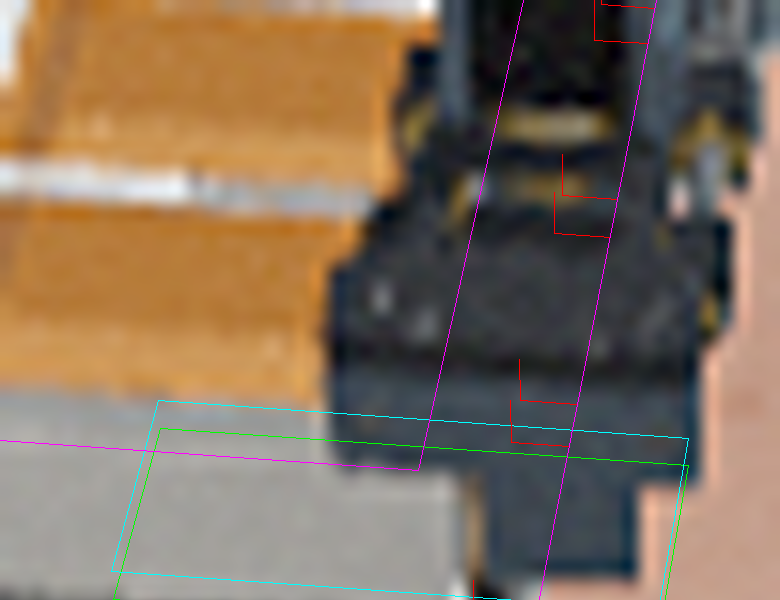

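Call:
{"api": "jog_arm", "payload": {
  "motion": [
    [[-0.02,0.0008,0,0,-0.4],[-0.05,0.002,0.01,0,0.5],[-0.08,0,0.04,0,0.9],[-0.1,0,0.07,0,0.95],[-0.13,-0.005,0.07,0,0.95]]
  ]
}}

```text
time: 11.27
tcp_pos: [493.6, -5.5, 108.3]
ee_rot: [0.02, 1.0, 0.0, 0.007]
wrist_force: [2.1, -0.3, 0.3]
width: 0.562
```

```bash
python3 - <<'E'
from brd import *
p=robot.read_camera('top');q=robot.read_camera('side')
for n,a in (('t',p),('s',q)):
  for col in('blue','red'):
    for o in board(a,col):
        if 380<o[1][0]<700 and -200<o[1][1]<300: print(n,col,o)
cv2.imwrite('pics/h1.png',cv2.resize(q['img'][140:240,215:315,::-1],None,fx=6,fy=6,interpolation=cv2.INTER_CUBIC))
cv2.imwrite('pics/h1t.png',cv2.resize(p['img'][120:200,270:400,::-1],None,fx=6,fy=6,interpolation=cv2.INTER_CUBIC))
E
```

```text
t blue (np.int32(149), array([453.3, -30.8], dtype=float32), array([43.5, 31.1]), np.float32(0.006), np.float64(-0.012))
s blue (np.int32(257), array([480.4, -26.3], dtype=float32), array([ 48.2, 102. ]), np.float32(-0.138), np.float64(-0.132))
```

View pics/h1.png

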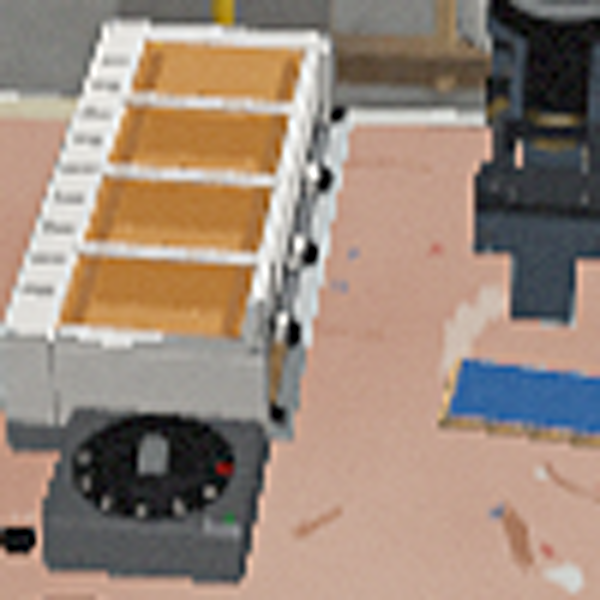

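View pics/h1t.png

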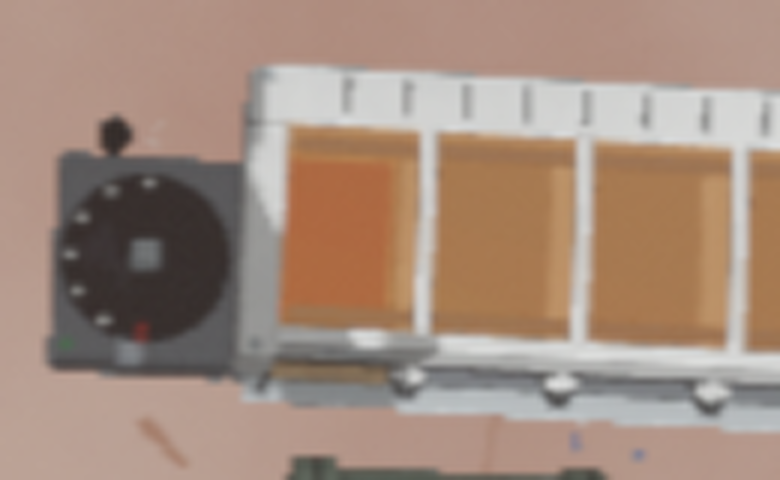

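Call:
{"api": "jog_arm", "payload": {
  "motion": [
    [[-0.023,-0.008,-0.01,-0.05,0.95],[-0.046,-0.0155,-0.02,-0.097,0.95],[-0.046,-0.0155,-0.04,-0.097,0.95],[-0.046,-0.0155,-0.05,-0.097,0.95],[-0.046,-0.0155,-0.05,-0.097,0.95]]
  ]
}}

```text
time: 11.78
tcp_pos: [442.1, -21.3, 51.4]
ee_rot: [0.069, 0.998, 0.0, -0.001]
wrist_force: [-0.9, 0.6, -0.5]
width: 0.97
```

Call:
{"api": "jog_arm", "payload": {
  "motion": [
    [[0,0,0,0,0.95],[0,0,0,0,0.95]]
  ]
}}

```text
time: 11.95
tcp_pos: [444.2, -21.3, 53.6]
ee_rot: [0.069, 0.998, 0.0, 0.001]
wrist_force: [0.3, -0.4, 0.4]
width: 0.974
```

```bash
python3 view.py g5 300 190 370 250 270 180 340 230; python3 view.py g5 300 190 370 250 270 180 340 230
```

```text
12.05 [444.  -21.2  53.8] 0.973 [-0.6  0.3  0.9] [-0.07  0.29  2.08  0.    0.77 -1.51]
12.15 [443.6 -21.2  53.7] 0.978 [-0.3  1.  -0. ] [-0.07  0.29  2.08  0.    0.77 -1.51]
```

View pics/g5_side.png

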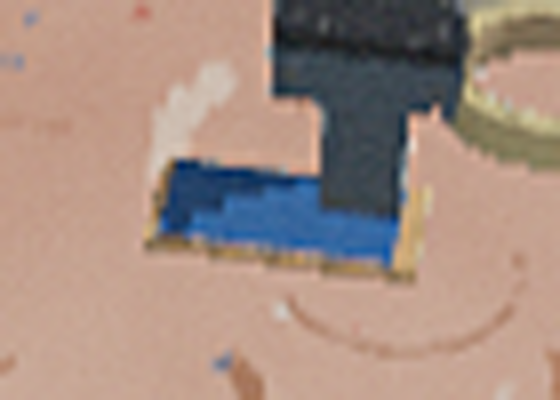

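Call:
{"api": "jog_arm", "payload": {
  "motion": [
    [[0,0,-0.02,0,0.95],[0,0,-0.04,0,0.95],[0,0,-0.05,0,0.95],[0,0,-0.05,0,0.95],[0,0,-0.05,0,0.95]]
  ]
}}

```text
time: 12.57
tcp_pos: [442.9, -21.2, 3.2]
ee_rot: [0.069, 0.998, 0.0, -0.0]
wrist_force: [-0.2, 0.1, 0.8]
width: 0.972
```

Call:
{"api": "jog_arm", "payload": {
  "motion": [
    [[0,0,0,0,-1],[0,0,0,0,-1],[0,0,0,0,-1],[0,0,0,0,-1],[0,0,0,0,-1]]
  ]
}}

```text
time: 12.98
tcp_pos: [443.1, -21.3, 3.6]
ee_rot: [0.069, 0.998, 0.0, 0.0]
wrist_force: [-0.5, 0.1, 3.4]
width: 0.652
```

```bash
python3 view.py g6 300 190 370 250 270 180 340 230
```

```text
13.0833 [443.1 -21.3   3.6] 0.652 [-0.5 -0.7  4.3] [-0.07  0.38  2.13  0.    0.63 -1.51]
```

Call:
{"api": "jog_arm", "payload": {
  "motion": [
    [[0,0,0.02,0,-1],[0,0,0.04,0,-1],[0,0,0.045,0,-1],[0,0,0.045,0,-1],[0,0,0.045,0,-1]]
  ]
}}

```text
time: 13.5
tcp_pos: [442.5, -21.2, 47.8]
ee_rot: [0.069, 0.998, 0.0, -0.0]
wrist_force: [0.8, 0.0, -0.3]
width: 0.654
```

```bash
python3 view.py g7 300 190 370 250 270 180 340 230; python3 ov.py o9 5 240 160 340 236 side 37
```

```text
13.6 [441.9 -21.2  47.2] 0.652 [ 0.5 -0.1 -1.3] [-0.07  0.3   2.09  0.    0.75 -1.51]
13.65 [441.9 -21.2  47.2] yaw -0.1378 tcp in box [-264.5   89.6] board in box [-227.6   85.9] F [ 0.3 -0.1 -0.8] w 0.649
```

View pics/o9.png

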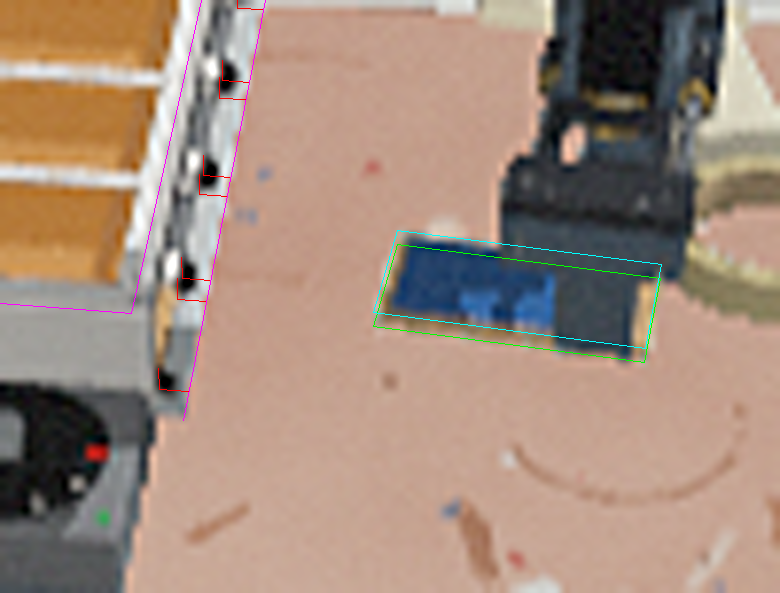

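```bash
cat > topz.py <<'E'
from brd import *
q=robot.read_camera('side');C=cloud(q);o=robot.get_obs()
hsv=cv2.cvtColor(q['img'],cv2.COLOR_RGB2HSV); m=(abs(hsv[...,0].astype(int)-109)<10)&(hsv[...,1]>90)
m=cv2.erode(m.astype(np.uint8),np.ones((3,2)))>0
X=C[m]; X=X[(abs(X[:,0]-o['tcp_pos'][0]-40)<70)&(abs(X[:,1]-o['tcp_pos'][1])<60)]
k=X[:,0]>o['tcp_pos'][0]+24; X=X[k]
A=np.c_[X[:,:2]-o['tcp_pos'][:2],np.ones(len(X))]; print(len(X),np.median(X[:,2]),np.linalg.lstsq(A,X[:,2],rcond=None)[0],o['tcp_pos'])
E
python3 topz.py
```

```text
105 49.4982327835161 [4.08339071e-03 6.77679094e-02 4.99252578e+01] [442.00792122 -21.18376963  47.22564622]
```

Call:
{"api": "jog_arm", "payload": {
  "motion": [
    [[0.02,-0.018,0,0.05,-1],[0.042,-0.036,-0.004,0.098,-1],[0.0623,-0.053,-0.0105,0.098,-1],[0.0623,-0.053,-0.0105,0.098,-1],[0.0623,-0.053,-0.0105,0.098,-1]]
  ]
}}

```text
time: 14.12
tcp_pos: [505.1, -74.8, 36.5]
ee_rot: [0.021, 1.0, 0.0, -0.001]
wrist_force: [-0.6, 0.4, -1.0]
width: 0.653
```

Call:
{"api": "jog_arm", "payload": {
  "motion": [
    [[0,0,0,0,-1],[0,0,0,0,-1],[0,0,0,0,-1]]
  ]
}}

```text
time: 14.37
tcp_pos: [504.1, -73.6, 37.6]
ee_rot: [0.02, 1.0, 0.0, -0.0]
wrist_force: [0.2, -0.3, -0.6]
width: 0.653
```

```bash
python3 topz.py; python3 ov.py p1 4.6 240 140 340 216 side 37
```

```text
101 40.49314517493607 [-2.44721345e-03  1.54172465e-02  4.08009266e+01] [504.38744205 -73.68541943  37.78366657]
14.47 [504.6 -73.7  37.9] yaw -0.0391 tcp in box [-199.7   39.5] board in box [-162.7   39.5] F [ 0.9  0.2 -0.7] w 0.651
```

View pics/p1.png

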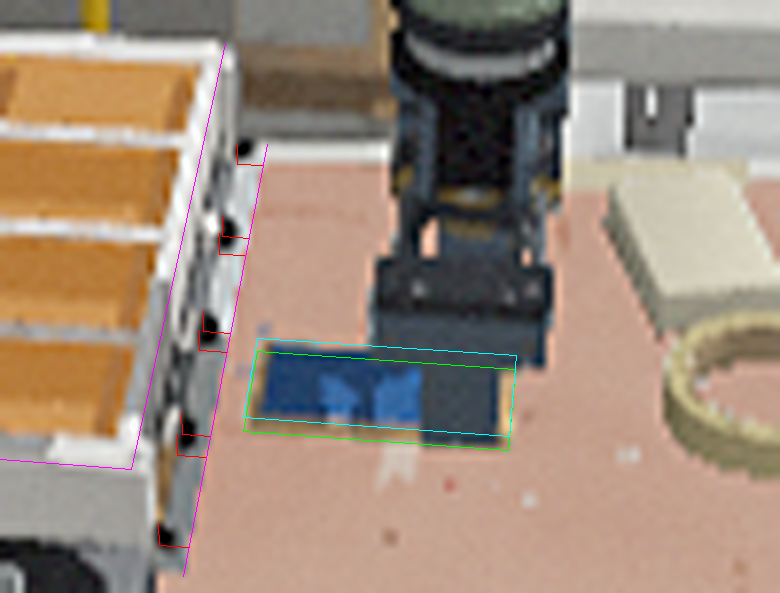

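Call:
{"api": "jog_arm", "payload": {
  "motion": [
    [[0.005,-0.0007,-0.0018,0,-1],[0.013,-0.001,-0.0018,0,-1],[0.02,-0.0013,-0.0018,0,-1],[0.027,-0.0016,-0.0018,0,-1],[0.027,-0.0016,-0.0018,0,-1]]
  ]
}}

```text
time: 14.88
tcp_pos: [534.5, -76.0, 36.0]
ee_rot: [0.02, 1.0, -0.0, 0.001]
wrist_force: [0.2, -0.2, -1.3]
width: 0.656
```

```bash
python3 topz.py; python3 ov.py p2 4.6 240 140 340 216 side 37
```

```text
103 38.19828593462556 [-4.66282267e-03  4.18258943e-02  3.87783305e+01] [533.2797146  -75.92584181  35.84286245]
14.98 [532.4 -75.8  35.7] yaw -0.0397 tcp in box [-171.9   38.5] board in box [-134.9   38.5] F [ 0.6  0.1 -0.9] w 0.652
```

View pics/p2.png

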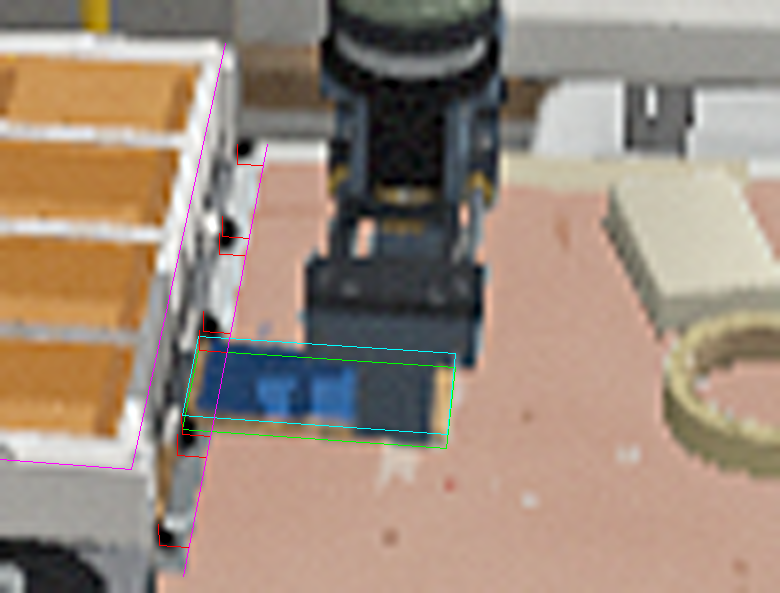

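Call:
{"api": "jog_arm", "payload": {
  "motion": [
    [[0.007,0.0002,0.0005,0,-1],[0.014,-0.0001,0.0005,0,-1],[0.022,-0.0005,0.0005,0,-1],[0.022,-0.0005,0.0005,0,-1]]
  ]
}}

```text
time: 15.32
tcp_pos: [556.3, -76.6, 36.5]
ee_rot: [0.02, 1.0, -0.0, 0.001]
wrist_force: [0.2, 0.2, -0.9]
width: 0.654
```

Call:
{"api": "jog_arm", "payload": {
  "motion": [
    [[0.01,-0.0004,0,0,-1],[0.02,-0.0008,0,0,-1],[0.03,-0.0012,0,0,-1],[0.042,-0.0017,0,0,-1],[0.042,-0.0017,0,0,-1]]
  ]
}}

```text
time: 15.73
tcp_pos: [599.7, -78.4, 36.6]
ee_rot: [0.02, 1.0, -0.0, 0.002]
wrist_force: [1.2, -1.1, 0.1]
width: 0.652
```

```bash
python3 ov.py p3 4.6 240 140 340 216 side 37
```

```text
15.78 [598.4 -78.3  36.5] yaw -0.0397 tcp in box [-105.8   38.7] board in box [-68.8  38.6] F [ 2.  -0.8 -0.3] w 0.647
```

View pics/p3.png

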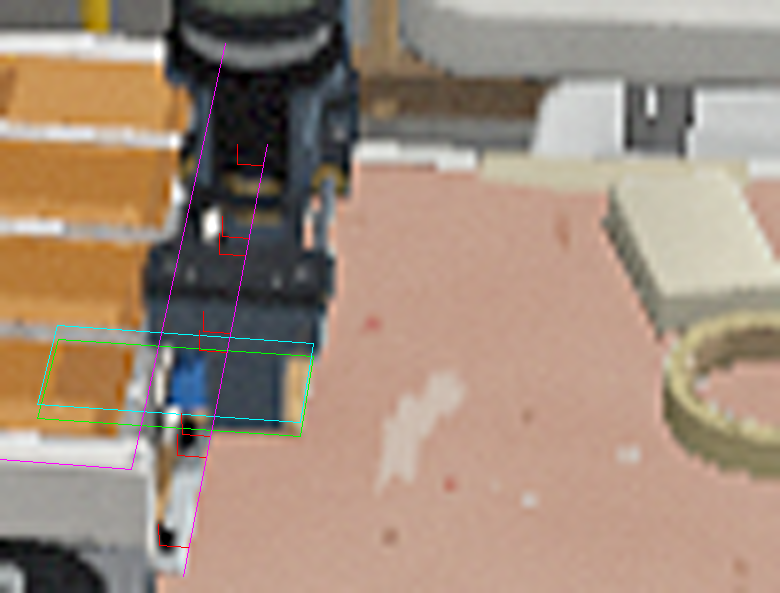

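Inserted. Release, back off, close and push.

Call:
{"api": "jog_arm", "payload": {
  "motion": [
    [[0,0,-0.001,0,0.2],[0,0,-0.001,0,0.6],[0,0,-0.001,0,0.9],[0,0,-0.001,0,0.9],[0,0,-0.001,0,0.9]]
  ]
}}

```text
time: 16.2
tcp_pos: [595.7, -77.8, 35.5]
ee_rot: [0.02, 1.0, 0.0, -0.0]
wrist_force: [-0.6, -0.8, -0.5]
width: 0.909
```

Call:
{"api": "jog_arm", "payload": {
  "motion": [
    [[-0.02,0.0008,0,0,0.9],[-0.04,0.0016,0,0,0.9],[-0.055,0.0022,0,0,0],[-0.055,0.0022,0,0,-0.4],[-0.055,0.0022,0,0,-0.4]]
  ]
}}

```text
time: 16.62
tcp_pos: [541.2, -75.8, 35.8]
ee_rot: [0.02, 1.0, 0.0, 0.0]
wrist_force: [0.9, -0.1, 0.2]
width: 0.76
```

Call:
{"api": "jog_arm", "payload": {
  "motion": [
    [[0,0,-0.0025,0,-0.4],[0,0,-0.0025,0,-0.4],[0,0,-0.0025,0,-0.4],[0,0,-0.0025,0,-0.4],[0,0,-0.0025,0,-0.4]]
  ]
}}

```text
time: 17.03
tcp_pos: [541.5, -75.9, 32.7]
ee_rot: [0.02, 1.0, 0.0, 0.0]
wrist_force: [-0.1, -0.3, -0.0]
width: 0.398
```

```bash
python3 ov.py p4 4.6 240 140 340 216 side 37
```

```text
17.08 [541.4 -75.8  32.8] yaw -0.0398 tcp in box [-162.9   38.8] board in box [-125.9   38.8] F [0.1 0.1 0.2] w 0.352
```

View pics/p4.png

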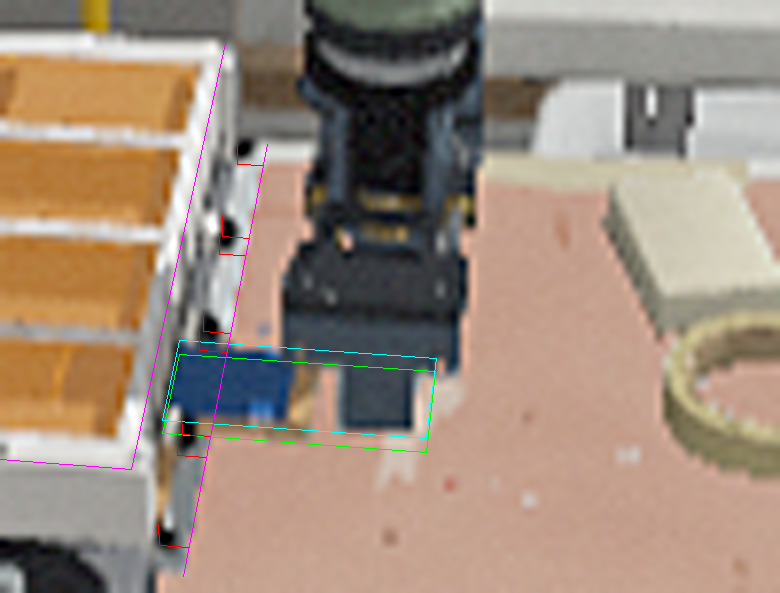

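Call:
{"api": "jog_arm", "payload": {
  "motion": [
    [[0.01,-0.0004,0,0,-0.4],[0.022,-0.0009,0,0,-0.4],[0.034,-0.0013,0,0,-0.4],[0.046,-0.0018,0,0,-0.4],[0.056,-0.0022,0,0,-0.4]]
  ]
}}

```text
time: 17.5
tcp_pos: [598.5, -78.2, 32.9]
ee_rot: [0.02, 1.0, -0.0, 0.0]
wrist_force: [-0.9, 0.0, 1.1]
width: 0.301
```

Call:
{"api": "jog_arm", "payload": {
  "motion": [
    [[0.003,-0.0001,0,0,-0.4],[0.006,-0.0002,0,0,-0.4],[0.009,-0.0003,0,0,-0.4],[0.011,-0.0004,0,0,-0.4],[0.011,-0.0004,0,0,-0.4]]
  ]
}}

```text
time: 17.92
tcp_pos: [608.4, -78.4, 32.9]
ee_rot: [0.02, 1.0, 0.0, 0.0]
wrist_force: [0.1, -0.5, 0.1]
width: 0.301
```

Call:
{"api": "jog_arm", "payload": {
  "motion": [
    [[0.002,-0.0001,0,0,-0.4],[0.004,-0.0002,0,0,-0.4],[0.004,-0.0002,0,0,-0.4],[0.004,-0.0002,0,0,-0.4]]
  ]
}}

```text
time: 18.25
tcp_pos: [612.0, -78.6, 32.9]
ee_rot: [0.02, 1.0, 0.0, -0.0]
wrist_force: [-1.3, 0.2, 0.3]
width: 0.297
```

Call:
{"api": "jog_arm", "payload": {
  "motion": [
    [[0.003,-0.0001,0,0,-0.4],[0.003,-0.0001,0,0,-0.4],[0.003,-0.0001,0,0,-0.4]]
  ]
}}

```text
time: 18.5
tcp_pos: [612.1, -78.7, 32.8]
ee_rot: [0.02, 1.0, 0.0, -0.003]
wrist_force: [-7.8, -0.4, 4.2]
width: 0.3
```

```bash
python3 ov.py p5 4.6 240 160 290 206 side 37
```

```text
18.55 [612.1 -78.6  32.8] yaw -0.0396 tcp in box [-92.1  38.9] board in box [-55.1  38.9] F [-6.7 -0.2  4.5] w 0.296
```

View pics/p5.png

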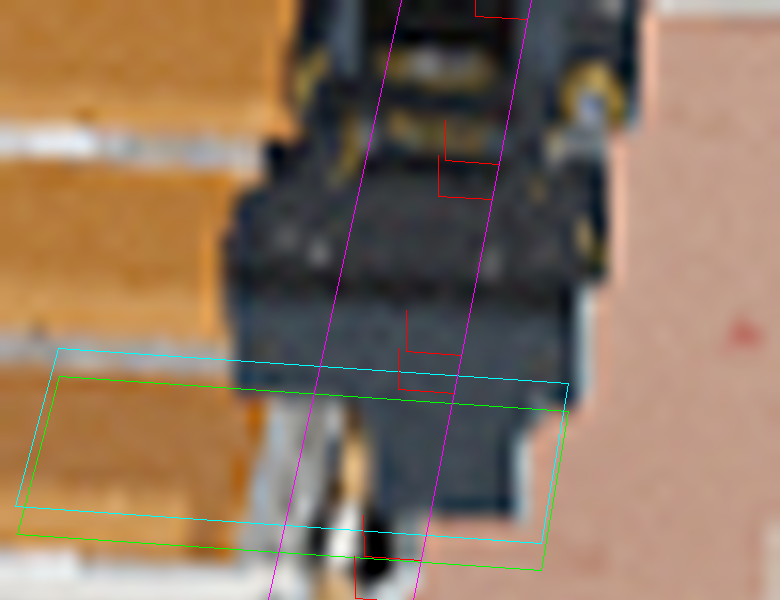

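Call:
{"api": "jog_arm", "payload": {
  "motion": [
    [[-0.02,0.0008,0,0,-0.4],[-0.05,0.002,0.01,0,0],[-0.08,0.01,0.04,0,0],[-0.11,0.03,0.07,0,0],[-0.13,0.06,0.1,0,0]]
  ]
}}

```text
time: 18.97
tcp_pos: [488.1, -26.5, 126.0]
ee_rot: [0.021, 1.0, -0.0, -0.001]
wrist_force: [-0.1, 1.0, 0.4]
width: 0.496
```

Call:
{"api": "jog_arm", "payload": {
  "motion": [
    [[0,0.04,0.01,0.06,0],[0,0.08,0.02,0.12,0],[0,0.12,0.03,0.18,0],[0,0.16,0.04,0.24,0],[0,0.2,0.04,0.3,0]]
  ]
}}

```text
time: 19.38
tcp_pos: [491.7, 176.5, 168.0]
ee_rot: [-0.131, 0.991, 0.001, 0.003]
wrist_force: [0.8, 0.3, -0.8]
width: 0.497
```

```bash
python3 - <<'E'
from brd import *
p=robot.read_camera('top');q=robot.read_camera('side')
for n,a in (('t',p),('s',q)):
  for l in ('timer_knob','knob_pointer'):
    for x in robot.pinpoint(a,l): r,c=x['centre']; print(n,l,x['conf'],r,c,p2w(a,c,r,0 if l=='timer_knob' else 21).round(1))
cv2.imwrite('pics/k1.png',cv2.resize(q['img'][140:310,210:330,::-1],None,fx=4,fy=4,interpolation=cv2.INTER_CUBIC)[:600])
cv2.imwrite('pics/k1t.png',cv2.resize(p['img'][120:240,170:400,::-1],None,fx=3.4,fy=3.4,interpolation=cv2.INTER_CUBIC))
cv2.imwrite('pics/k1k.png',cv2.resize(p['img'][180:215,195:235,::-1],None,fx=16,fy=16,interpolation=cv2.INTER_CUBIC))
print(robot.get_obs()['tcp_pos'])
E
```

```text
t timer_knob 0.72 196.6 214.1 [589.6 342.7   0. ]
t knob_pointer 0.6 206.8 219.3 [555.1 322.3  21. ]
s timer_knob 0.64 285.4 269.2 [578.8 331.6   0. ]
s knob_pointer 0.72 195.4 339.1 [359.4 -77.3  21. ]
s knob_pointer 0.69 280.9 275.1 [561.7 331.2  21. ]
s knob_pointer 0.3 305.3 230.4 [677.1 424.2  21. ]
s knob_pointer 0.24 218.1 239.8 [697.6  68.9  21. ]
s knob_pointer 0.15 189.6 261.9 [637.9 -91.1  21. ]
[490.2890278  173.22327592 165.17026896]
```

View pics/k1.png

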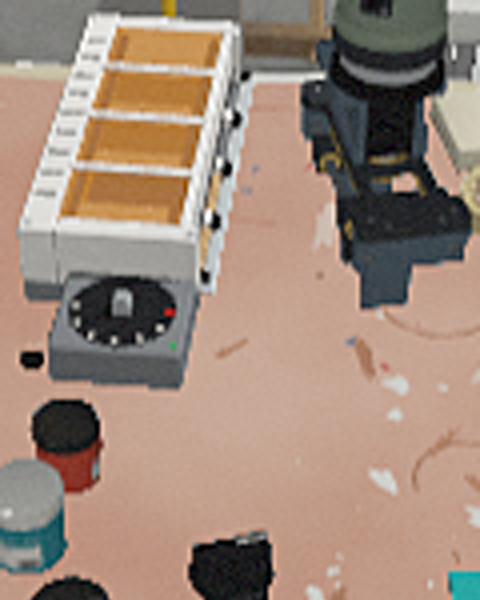

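View pics/k1t.png

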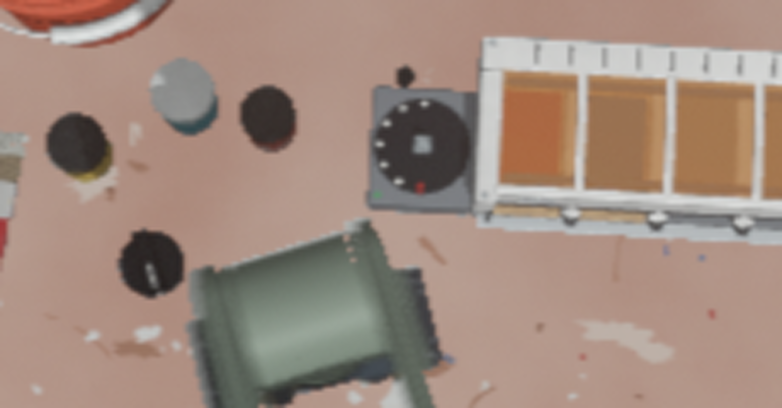

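View pics/k1k.png

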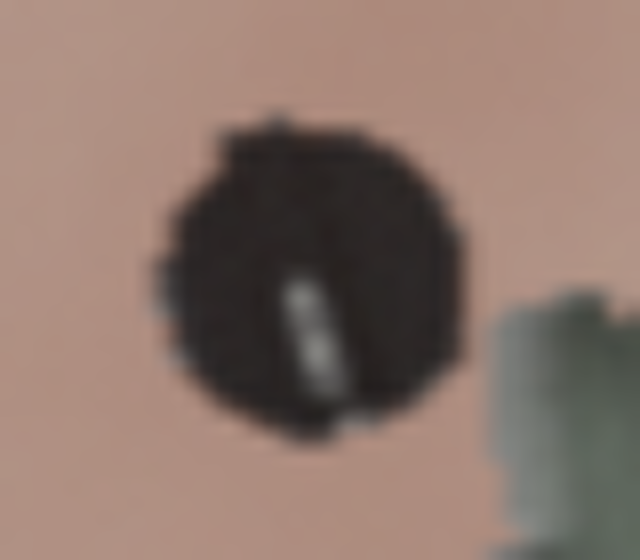

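```bash
cat > knob.py <<'E'
from brd import *
from scipy.optimize import minimize
def render(p,b,z0,win,s=4):
    x0,y0,x1,y1=win; im=np.zeros(((y1-y0)*s,(x1-x0)*s),np.uint8)
    def hull(X):
        u=(proj(p,T(b,np.array(X,float)))-[x0,y0]+.5)*s-.5
        cv2.fillConvexPoly(im,cv2.convexHull((u*16).round().astype(np.int32)),255,shift=4)
    a=np.linspace(0,2*np.pi,48)
    hull([(31*np.cos(t),31*np.sin(t),z0+z) for t in a for z in(18,24)])
    hull([(sx*28,sy*8,z0+z) for sx in(-1,1) for sy in(-1,1) for z in(24,52)])
    hull([(sx*22,sy*22,z0+z) for sx in(-1,1) for sy in(-1,1) for z in(0,18)])
    return cv2.resize(im,None,fx=1/s,fy=1/s,interpolation=cv2.INTER_AREA)/255.
def fitknob(p,b0,z0,win,thr=0.55):
    x0,y0,x1,y1=win; g=cv2.cvtColor(p['img'],cv2.COLOR_RGB2GRAY)[y0:y1,x0:x1].astype(float)
    bg=np.percentile(g,85); fg=np.percentile(g,8); M=np.clip((bg-g)/(bg-fg),0,1)
    f=lambda v: np.abs(render(p,[v[0],v[1],v[2]/40],z0,win)-M).sum()
    best=None
    for dy in (-.3,0,.3):
        r=minimize(f,[b0[0],b0[1],(b0[2]+dy)*40],method='Nelder-Mead',options=dict(initial_simplex=[[b0[0],b0[1],(b0[2]+dy)*40],[b0[0]+6,b0[1],(b0[2]+dy)*40],[b0[0],b0[1]+6,(b0[2]+dy)*40],[b0[0],b0[1],(b0[2]+dy)*40+8]]))
        if best is None or r.fun<best.fun: best=r
    return [best.x[0],best.x[1],best.x[2]/40],best.fun,M.sum()
if __name__=='__main__':
    p=robot.read_camera('top');q=robot.read_camera('side')
    print(fitknob(p,[589,343,.25],0,(200,182,228,212)))
    print(fitknob(q,[580,335,.25],0,(250,268,286,300)))
    cv2.imwrite('pics/k2k.png',cv2.resize(q['img'][265:305,245:295,::-1],None,fx=14,fy=14,interpolation=cv2.INTER_CUBIC))
    # white line direction
    for (u,v) in ((213.6,197.8),(215.9,204.7)): print(p2w(p,u-.5,v-.5,52))
    print(robot.get_obs()['tcp_pos'])
E
python3 knob.py
```

```text
([np.float64(585.2812113633747), np.float64(338.7598041434698), np.float64(0.312338041387224)], np.float64(63.74513305322128), np.float64(293.88392857142856))
([np.float64(583.8130086733324), np.float64(338.35505858799877), np.float64(0.38546542264081546)], np.float64(88.49245232339511), np.float64(345.2465753424657))
[580.07326647 337.70359762  52.        ]
[559.11518047 330.01487054  52.        ]
[490.44443411 172.73117461 165.19026228]
```

View pics/k2k.png

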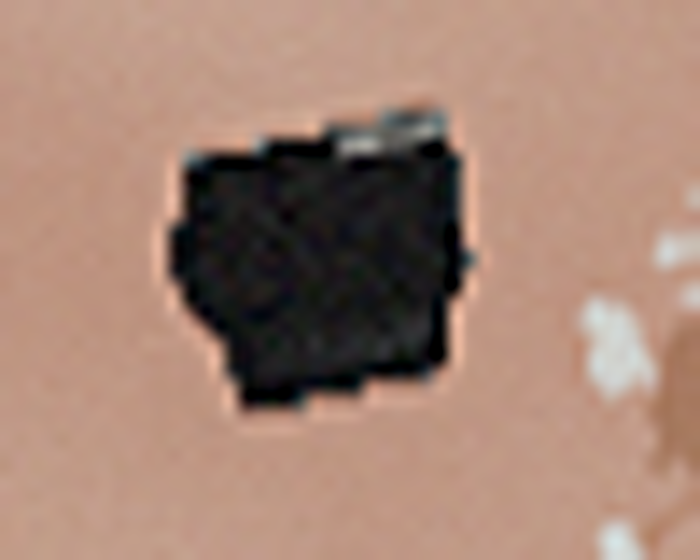

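Call:
{"api": "jog_arm", "payload": {
  "motion": [
    [[0.019,0.034,0,0.02,0],[0.038,0.067,0,0.04,0],[0.057,0.1,-0.01,0.06,0],[0.076,0.133,-0.025,0.08,0],[0.0945,0.166,-0.045,0.08,0]]
  ]
}}

```text
time: 20.2
tcp_pos: [586.8, 339.7, 121.7]
ee_rot: [-0.168, 0.986, 0.001, 0.002]
wrist_force: [0.4, -0.4, 1.8]
width: 0.501
```

Call:
{"api": "jog_arm", "payload": {
  "motion": [
    [[0,0,-0.02,0,0],[0,0,-0.04,0,0],[0,0,-0.04,0,0],[0,0,-0.04,0,0]]
  ]
}}

```text
time: 20.53
tcp_pos: [584.2, 337.6, 79.8]
ee_rot: [-0.168, 0.986, -0.001, -0.001]
wrist_force: [-0.6, -0.0, 0.3]
width: 0.5
```

```bash
python3 view.py k3 180 160 240 220 240 255 300 305;python3 view.py k3 180 160 240 220 240 255 300 305
```

```text
20.6333 [585.5 338.6  82.4] 0.502 [0.2 0.5 0.5] [ 0.51  0.57  1.49  0.    1.07 -1.4 ]
20.7333 [585.5 339.   83. ] 0.5 [0.1 0.6 0.7] [ 0.51  0.57  1.49  0.    1.07 -1.4 ]
```

View pics/k3_side.png

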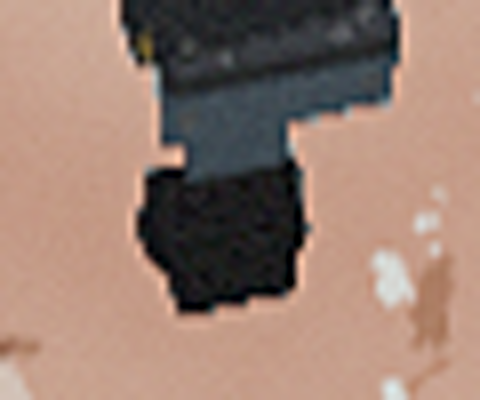

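Call:
{"api": "jog_arm", "payload": {
  "motion": [
    [[0,0,-0.02,0,0],[0,0,-0.04,0,0],[0,0,-0.0555,0,0],[0,0,-0.0555,0,0],[0,0,-0.0555,0,0]]
  ]
}}

```text
time: 21.15
tcp_pos: [585.0, 339.2, 26.5]
ee_rot: [-0.169, 0.986, 0.0, 0.001]
wrist_force: [-0.1, -0.3, 0.0]
width: 0.502
```

```bash
python3 view.py k4 180 160 240 220 240 255 300 305
```

```text
21.25 [585.  339.3  26.7] 0.503 [0.9 0.  0. ] [ 0.51  0.63  1.55  0.    0.96 -1.4 ]
```

View pics/k4_side.png

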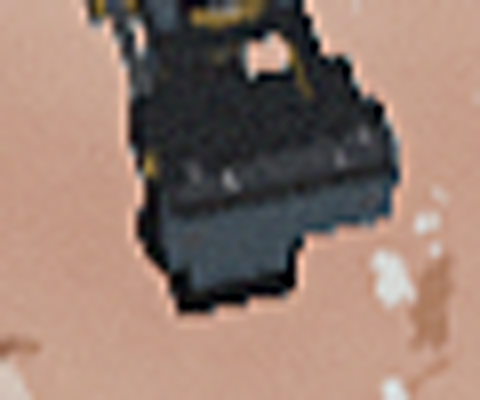

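View pics/k4_top.png

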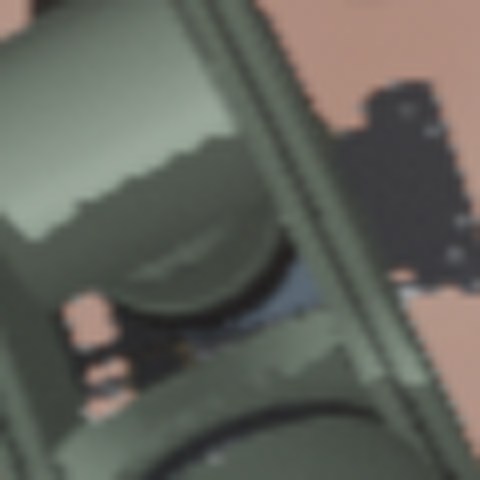

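Fingers straddle the bar; grip and lift.

Call:
{"api": "jog_arm", "payload": {
  "motion": [
    [[0,0,0,0,-1],[0,0,0,0,-1],[0,0,0,0,-1],[0,0,0,0,-1],[0,0,0,0,-1]]
  ]
}}

```text
time: 21.67
tcp_pos: [584.5, 339.2, 25.5]
ee_rot: [-0.169, 0.986, 0.0, 0.0]
wrist_force: [-0.2, -0.2, 0.9]
width: 0.171
```

Call:
{"api": "jog_arm", "payload": {
  "motion": [
    [[0,0,0,0,-1],[0,0,0,0,-1]]
  ]
}}

```text
time: 21.83
tcp_pos: [584.4, 339.2, 25.5]
ee_rot: [-0.169, 0.986, 0.0, 0.0]
wrist_force: [0.1, -1.1, 0.9]
width: 0.174
```

Call:
{"api": "jog_arm", "payload": {
  "motion": [
    [[0,0,0.02,0,-1],[0,0,0.05,0,-1],[0,0,0.08,0,-1],[0,0,0.1,0,-1],[0,0,0.1,0,-1]]
  ]
}}

```text
time: 22.25
tcp_pos: [587.0, 340.7, 130.7]
ee_rot: [-0.169, 0.986, 0.002, 0.005]
wrist_force: [0.9, -0.5, 0.1]
width: 0.175
```

```bash
python3 view.py k5 180 160 240 220 240 215 320 285; python3 view.py k5 180 160 240 220 240 215 320 285
```

```text
22.35 [584.4 339.3 125.6] 0.172 [-1.7  0.7 -1.3] [ 0.51  0.54  1.44  0.    1.16 -1.4 ]
22.45 [583.3 338.6 123.4] 0.179 [ 0.3  0.4 -0.9] [ 0.51  0.54  1.44  0.    1.16 -1.4 ]
```

View pics/k5_side.png

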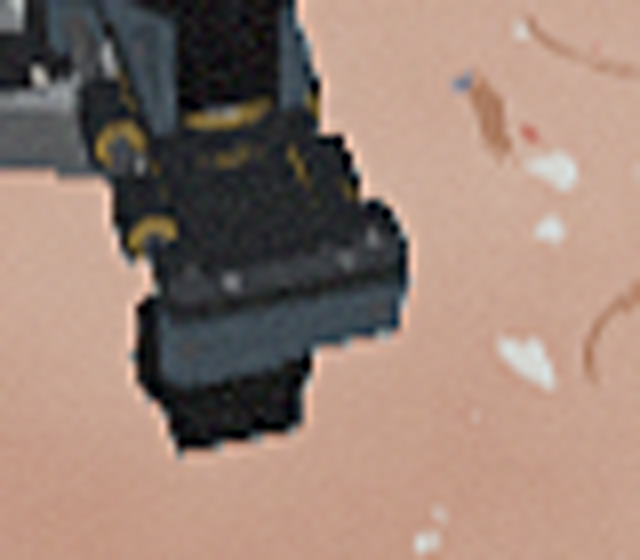

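```bash
python3 - <<'E'
from brd import *
q=robot.read_camera('side'); o=robot.get_obs(); print(o['tcp_pos'],o['ee_rot'])
x0,y0,x1,y1=250,240,285,275
im=cv2.resize(q['img'][y0:y1,x0:x1,::-1],None,fx=16,fy=16,interpolation=cv2.INTER_CUBIC); 
yaw=-2*np.arctan2(o['ee_rot'][0],o['ee_rot'][1]); tx,ty,tz=o['tcp_pos']
def dr(off,col):
    b=[tx+off*np.cos(yaw),ty+off*np.sin(yaw),yaw]; z0=tz-25.5
    def pl(X,closed=True):
        u=((proj(q,T(b,np.array(X,float)))-[x0,y0]+.5)*16-.5).round().astype(int); cv2.polylines(im,[u],closed,col,1)
    pl([(22,22,z0),(-22,22,z0),(-22,22,z0+18),(22,22,z0+18)]); pl([(-22,22,z0),(-22,-22,z0)],False)
    a=np.linspace(0,6.2832,40); pl([(31*np.cos(t),31*np.sin(t),z0+18) for t in a]);pl([(31*np.cos(t),31*np.sin(t),z0+24) for t in a])
dr(0,(0,255,0))
print(yaw); cv2.imwrite('pics/k6.png',im)
E
```

```text
[583.26843315 338.59909216 123.10733705] [-1.69299614e-01  9.85562465e-01 -6.34061415e-04 -1.96633526e-03]
0.3402386953048704
```

View pics/k6.png

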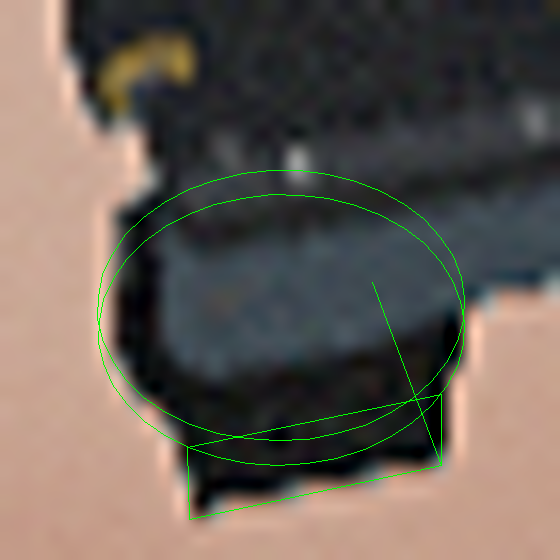

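```bash
cat > shaft.py <<'E'
from brd import *
def blob(img,win,thr=None):
    x0,y0,x1,y1=win; g=cv2.cvtColor(img,cv2.COLOR_RGB2GRAY)[y0:y1,x0:x1].astype(float)
    bg=np.median(g); w=np.clip(g-bg-12,0,None); v,u=np.mgrid[y0:y1,x0:x1]
    return (w*u).sum()/w.sum(),(w*v).sum()/w.sum(),(w>15).sum()
def model(p,b,tip=10):
    P=[(sx*7,sy*7,z) for sx in(-1,1) for sy in(-1,1) for z in(48,60)]+[(sx*tip/2,sy*tip/2,65) for sx in(-1,1) for sy in(-1,1)]
    u=proj(p,T(b,np.array(P,float))).astype(np.float32); h=cv2.convexHull(u); m=cv2.moments(h); return m['m10']/m['m00'],m['m01']/m['m00'],m['m00']
def solve(p,uv,b0):
    return least_squares(lambda x:np.array(model(p,[x[0],x[1],b0[2]])[:2])-uv,b0[:2]).x
if __name__=='__main__':
    b=np.load('box.npy'); f0=T(b,np.array([-20,216,48.]))
    P=robot.read_camera('top');Q=robot.read_camera('side')
    old={}
    for n,p,im in (('top now',P,P['img']),('top old',P,cv2.imread('pics/top3.png')[:,:,::-1].copy()),('side now',Q,Q['img']),('side old',Q,cv2.imread('pics/side3.png')[:,:,::-1].copy())):
        c=model(p,[f0[0],f0[1],b[2]]); k=5
        win=(int(c[0])-k,int(c[1])-k,int(c[0])+k+1,int(c[1])+k+1)
        w=blob(im,win); print(n,'model',np.round(c,2),'blob',np.round(w,2),'->',solve(p,w[:2],[f0[0],f0[1],b[2]]).round(1))
        cv2.imwrite('pics/sh_%s.png'%n.replace(' ','_'),cv2.resize(np.ascontiguousarray(im[win[1]-15:win[3]+15,win[0]-15:win[2]+15,::-1]),None,fx=12,fy=12,interpolation=cv2.INTER_NEAREST))
    print('expected',f0)
    lines=[((75,-168,88),(75,168,88)),((-88,-150,30),(-88,150,30)),((-67,-168,88),(75,-168,88)),((75,168,88),(-67,168,88))]
    for im in ('now','old'):
        pp=dict(P); 
        if im=='old': pp['img']=cv2.imread('pics/top3.png')[:,:,::-1].copy()
        print('box',im,linefit(pp,lines,b).round(4))
E
python3 shaft.py
```

```text
top now model [293.5  162.66  24.73] blob [293.82 162.07  27.  ] -> [691.1  94.8]
top old model [293.5  162.66  24.73] blob [293.82 162.08  27.  ] -> [691.1  94.8]
side now model [240.21 215.74  29.37] blob [240.21 214.95  33.  ] -> [691.3  95.5]
side old model [240.21 215.74  29.37] blob [240.18 214.98  33.  ] -> [691.3  95.5]
expected [691.14538197  95.52130949  48.        ]
box now [ 7.032484e+02 -1.213557e+02 -4.030000e-02]
box old [ 7.032445e+02 -1.213695e+02 -4.030000e-02]
```

```bash
sed -i "s/uv,b0\[:2\])/uv,b0[:2],diff_step=1e-2)/" shaft.py; python3 shaft.py; python3 - <<'E'
from knob import *
E
```

```text
top now model [293.5  162.66  24.73] blob [293.82 162.08  27.  ] -> [693.   94.6]
top old model [293.5  162.66  24.73] blob [293.82 162.08  27.  ] -> [693.   94.6]
side now model [240.21 215.74  29.37] blob [240.19 214.98  33.  ] -> [691.7  91.8]
side old model [240.21 215.74  29.37] blob [240.18 214.98  33.  ] -> [691.7  91.8]
expected [691.14538197  95.52130949  48.        ]
box now [ 7.032437e+02 -1.213529e+02 -4.030000e-02]
box old [ 7.032445e+02 -1.213695e+02 -4.030000e-02]
```

View pics/sh_side_now.png

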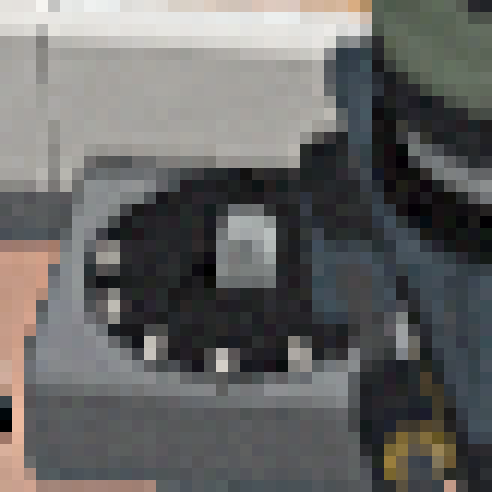

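View pics/sh_top_now.png

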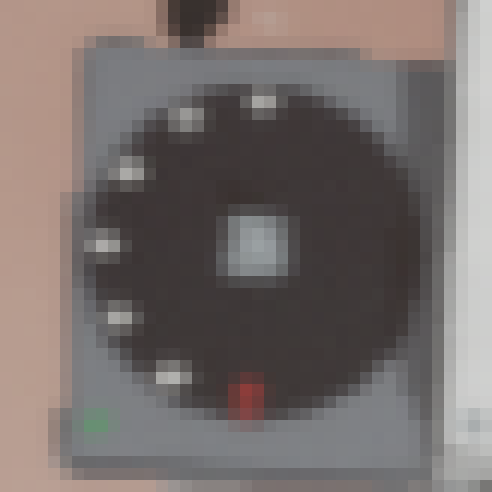

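Call:
{"api": "jog_arm", "payload": {
  "motion": [
    [[0.012,-0.03,0,-0.05,-1],[0.027,-0.06,0,-0.1,-1],[0.041,-0.092,0,-0.15,-1],[0.056,-0.125,0,-0.2,-1],[0.071,-0.158,0,-0.25,-1]]
  ]
}}

```text
time: 23.12
tcp_pos: [655.7, 179.8, 124.9]
ee_rot: [-0.044, 0.999, -0.0, -0.0]
wrist_force: [-0.1, 0.6, -1.9]
width: 0.171
```

Call:
{"api": "jog_arm", "payload": {
  "motion": [
    [[0.013,-0.03,0,-0.05,-1],[0.025,-0.06,0,-0.1,-1],[0.0377,-0.0855,0,-0.13,-1],[0.0377,-0.0855,0,-0.13,-1],[0.0377,-0.0855,0,-0.13,-1]]
  ]
}}

```text
time: 23.53
tcp_pos: [693.4, 94.1, 124.6]
ee_rot: [0.021, 1.0, 0.0, -0.001]
wrist_force: [-0.6, 1.0, -0.6]
width: 0.173
```

Call:
{"api": "jog_arm", "payload": {
  "motion": [
    [[0,0,-0.008,0,-1],[0,0,-0.016,0,-1],[0,0,-0.016,0,-1],[0,0,-0.016,0,-1],[0,0,-0.016,0,-1]]
  ]
}}

```text
time: 23.95
tcp_pos: [692.8, 96.7, 109.2]
ee_rot: [0.019, 1.0, 0.0, -0.0]
wrist_force: [-0.0, 0.3, 0.3]
width: 0.175
```

```bash
cat > kov.py <<'E'
import sys
from brd import *
tag=sys.argv[1]; off=float(sys.argv[2]); zz=float(sys.argv[3]) if len(sys.argv)>3 else 25.5
q=robot.read_camera('side'); o=robot.get_obs(); b=np.load('box.npy')
yaw=-2*np.arctan2(o['ee_rot'][0],o['ee_rot'][1]); tx,ty,tz=o['tcp_pos']
print(round(o['time'],2),o['tcp_pos'].round(1),'yaw',round(yaw,4),'F',o['wrist_force'].round(1),'M',o['moment'].round(2),'w',round(o['width'],3),'q6',round(o['q'][5],2))
x0,y0,x1,y1=215,180,265,230; S=12
im=cv2.resize(q['img'][y0:y1,x0:x1,::-1],None,fx=S,fy=S,interpolation=cv2.INTER_CUBIC)
kb=[tx+off*np.cos(yaw),ty+off*np.sin(yaw),yaw]; z0=tz-zz
def pl(b,X,closed,col):
    u=((proj(q,T(b,np.array(X,float)))-[x0,y0]+.5)*S-.5).round().astype(int); cv2.polylines(im,[u],closed,col,1)
pl(kb,[(22,22,z0),(-22,22,z0),(-22,22,z0+18),(22,22,z0+18)],True,(0,255,0)); pl(kb,[(-22,22,z0),(-22,-22,z0)],False,(0,255,0))
a=np.linspace(0,6.2832,40); pl(kb,[(31*np.cos(t),31*np.sin(t),z0+18) for t in a],True,(0,255,0))
pl(kb,[(8*sx,8*sy,z0) for sx,sy in((1,1),(1,-1),(-1,-1),(-1,1))],True,(255,255,0))
pl(b,[(-20+7*sx,216+7*sy,48) for sx,sy in((1,1),(1,-1),(-1,-1),(-1,1))],True,(0,0,255))
pl(b,[(-20+5*sx,216+5*sy,65) for sx,sy in((1,1),(1,-1),(-1,-1),(-1,1))],True,(0,0,255))
cv2.imwrite(f'pics/{tag}.png',im)
E
python3 kov.py k7 0
```

```text
24.0 [693.1  96.5 109.5] yaw -0.0387 F [ 0.7  0.4 -1. ] M [ 0.04 -0.02  0.  ] w 0.174 q6 -1.41
```

View pics/k7.png

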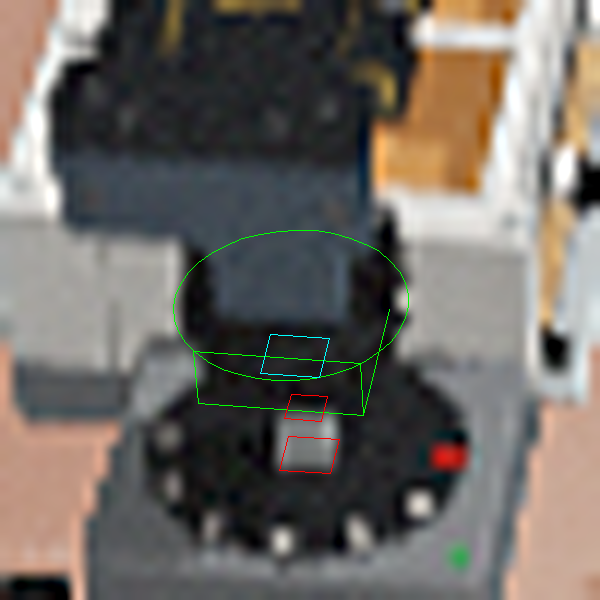

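Call:
{"api": "jog_arm", "payload": {
  "motion": [
    [[-0.001,-0.0012,-0.008,0,-1],[-0.001,-0.0012,-0.015,0,-1],[-0.001,-0.0012,-0.017,0,-1],[-0.001,-0.0012,-0.017,0,-1],[-0.001,-0.0012,-0.017,0,-1]]
  ]
}}

```text
time: 24.42
tcp_pos: [692.0, 94.5, 92.0]
ee_rot: [0.02, 1.0, 0.0, -0.0]
wrist_force: [1.0, 0.6, -1.1]
width: 0.174
```

```bash
python3 kov.py k8 0;python3 kov.py k8 0
```

```text
24.47 [692.2  94.4  92.4] yaw -0.0399 F [-0.2 -0.4 -0.2] M [-0.01 -0.04  0.04] w 0.174 q6 -1.41
24.52 [692.3  94.5  92.6] yaw -0.0399 F [-0.4  0.3 -1.2] M [ 0.03 -0.03  0.04] w 0.176 q6 -1.41
```

View pics/k8.png

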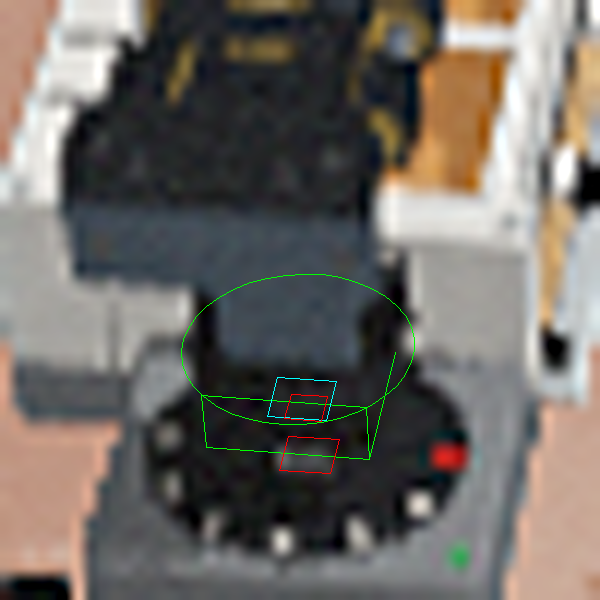

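Call:
{"api": "jog_arm", "payload": {
  "motion": [
    [[0,0.0005,-0.003,0,-1],[0,0.0005,-0.005,0,-1],[0,0.0005,-0.006,0,-1],[0,0.0005,-0.006,0,-1]]
  ]
}}

```text
time: 24.85
tcp_pos: [691.9, 95.0, 86.0]
ee_rot: [0.02, 1.0, -0.0, -0.0]
wrist_force: [-0.3, -0.0, -0.8]
width: 0.173
```

Call:
{"api": "jog_arm", "payload": {
  "motion": [
    [[0,0,-0.001,0,-1],[0,0,-0.002,0,-1],[0,0,-0.003,0,-1],[0,0,-0.003,0,-1]]
  ]
}}

```text
time: 25.18
tcp_pos: [692.2, 94.7, 83.3]
ee_rot: [0.02, 1.0, -0.0, 0.0]
wrist_force: [0.4, -0.4, -1.0]
width: 0.174
```

```bash
python3 kov.py k9 0
```

```text
25.23 [692.2  94.7  83.3] yaw -0.0398 F [ 0.2 -1.2 -0.8] M [-0.23 -0.04  0.03] w 0.178 q6 -1.41
```

Call:
{"api": "jog_arm", "payload": {
  "motion": [
    [[0,-0.0005,-0.002,0,-1],[0,-0.0005,-0.004,0,-1],[0,-0.0005,-0.006,0,-1],[0,-0.0005,-0.007,0,-1],[0,-0.0005,-0.007,0,-1]]
  ]
}}

```text
time: 25.65
tcp_pos: [692.0, 94.6, 76.0]
ee_rot: [0.02, 1.0, 0.0, -0.0]
wrist_force: [0.5, 0.0, -0.7]
width: 0.175
```

Call:
{"api": "jog_arm", "payload": {
  "motion": [
    [[0,0,-0.001,0,-1],[0,0,-0.002,0,-1],[0,0,-0.002,0,-1],[0,0,-0.002,0,-1]]
  ]
}}

```text
time: 25.98
tcp_pos: [692.0, 94.5, 74.3]
ee_rot: [0.02, 1.0, 0.0, -0.0]
wrist_force: [-0.4, 0.9, -0.4]
width: 0.175
```

```bash
python3 kov.py k10 0
```

```text
26.03 [692.1  94.6  74.4] yaw -0.0397 F [-0.3 -0.4 -0.4] M [-0.01 -0.02  0.04] w 0.173 q6 -1.41
```

View pics/k10.png

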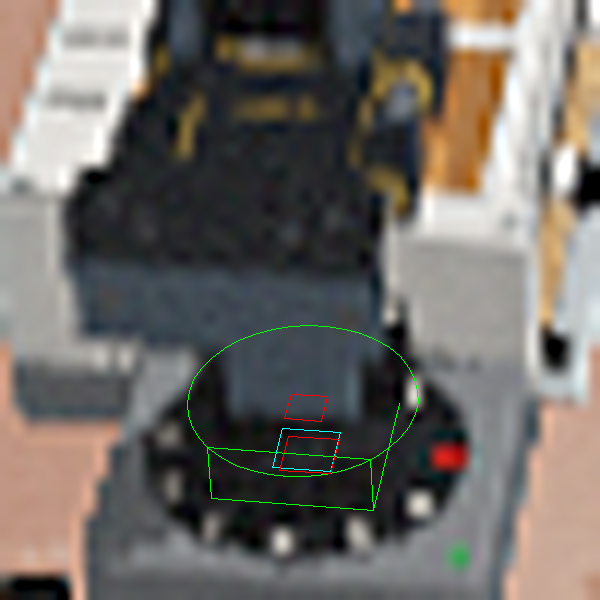

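Call:
{"api": "jog_arm", "payload": {
  "motion": [
    [[0,0,-0.001,0,-1],[0,0,-0.0015,0,-1],[0,0,-0.0015,0,-1],[0,0,-0.0015,0,-1],[0,0,-0.0015,0,-1]]
  ]
}}

```text
time: 26.45
tcp_pos: [692.4, 94.6, 73.5]
ee_rot: [0.02, 1.0, 0.0, 0.0]
wrist_force: [-1.1, -0.1, 4.4]
width: 0.173
```

```bash
python3 kov.py k11 0
```

```text
26.5 [692.4  94.6  73.5] yaw -0.0399 F [-0.5  0.2  3.5] M [ 0.03  0.21 -0.  ] w 0.174 q6 -1.41
```

Call:
{"api": "jog_arm", "payload": {
  "motion": [
    [[0,0,0.0008,-0.05,-1],[0,0,0.0008,-0.13,-1],[0,0,0.0008,-0.21,-1],[0,0,0.0008,-0.29,-1],[0,0,0.0008,-0.37,-1]]
  ]
}}

```text
time: 26.92
tcp_pos: [692.8, 93.4, 73.6]
ee_rot: [0.205, 0.979, -0.001, 0.001]
wrist_force: [0.9, -1.9, 0.9]
width: 0.172
```

```bash
python3 kov.py k12 0
```

```text
26.97 [692.8  93.5  73.6] yaw -0.4156 F [ 2.6 -3.4 -0.4] M [-0.57 -0.32  0.02] w 0.174 q6 -1.04
```

View pics/k12.png

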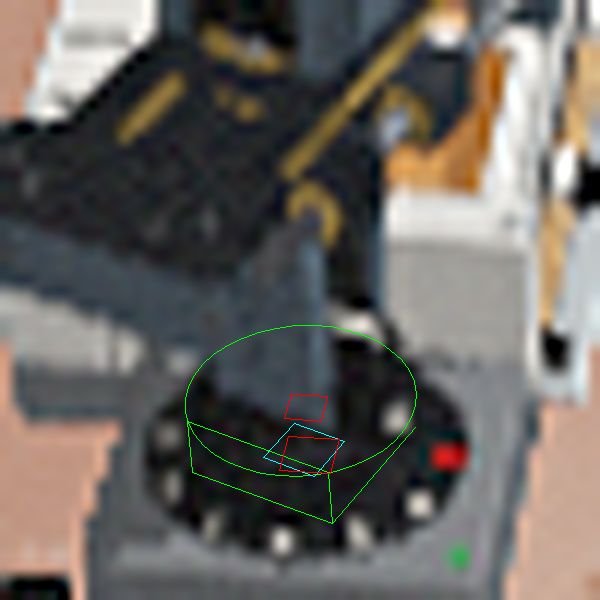

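Call:
{"api": "jog_arm", "payload": {
  "motion": [
    [[0.0004,-0.0009,0,-0.08,-1],[0.0006,-0.001,0,-0.18,-1],[0.0006,-0.001,0,-0.28,-1],[0.0006,-0.001,0,-0.38,-1],[0.0006,-0.001,0,-0.48,-1]]
  ]
}}

```text
time: 27.38
tcp_pos: [692.7, 93.1, 73.5]
ee_rot: [0.432, 0.902, -0.0, 0.0]
wrist_force: [0.5, -2.2, 1.3]
width: 0.176
```

```bash
python3 kov.py k13 0
```

```text
27.43 [692.7  93.   73.5] yaw -0.8959 F [-0.1 -1.5  1.6] M [-0.39  0.02  0.04] w 0.173 q6 -0.56
```

Call:
{"api": "jog_arm", "payload": {
  "motion": [
    [[0,-0.0004,0,-0.1,-1],[0,-0.0004,0,-0.2,-1],[0,-0.0004,0,-0.3,-1],[0,-0.0004,0,-0.4,-1],[0,-0.0004,0,-0.5,-1]]
  ]
}}

```text
time: 27.85
tcp_pos: [692.3, 92.8, 73.6]
ee_rot: [0.641, 0.768, -0.0, -0.0]
wrist_force: [-0.3, -0.8, 2.2]
width: 0.175
```

```bash
python3 kov.py k14 0
```

```text
27.9 [692.3  92.9  73.5] yaw -1.3942 F [-0.8 -1.3  2.6] M [-0.32  0.2   0.04] w 0.172 q6 -0.06
```

View pics/k14.png

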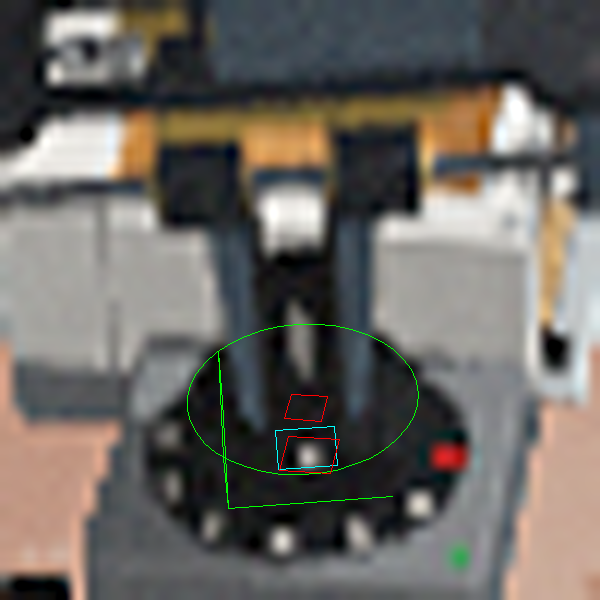

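Call:
{"api": "jog_arm", "payload": {
  "motion": [
    [[0,-0.0003,0,-0.1,-1],[0,-0.0003,0,-0.2,-1],[0,-0.0003,0,-0.3,-1],[0,-0.0003,0,-0.4,-1],[0,-0.0003,0,-0.5,-1]]
  ]
}}

```text
time: 28.32
tcp_pos: [692.0, 92.8, 73.5]
ee_rot: [0.81, 0.586, -0.001, -0.0]
wrist_force: [-1.8, -0.7, 2.1]
width: 0.171
```

Call:
{"api": "jog_arm", "payload": {
  "motion": [
    [[0,0,0,-0.1,-1],[0,0,0,-0.2,-1],[0,0,0,-0.3,-1],[0,0,0,-0.37,-1],[0,0,0,-0.37,-1]]
  ]
}}

```text
time: 28.73
tcp_pos: [691.9, 93.0, 73.5]
ee_rot: [0.904, 0.428, -0.001, -0.0]
wrist_force: [-1.7, -0.1, 2.4]
width: 0.171
```

```bash
python3 kov.py k15 0
```

```text
28.78 [691.9  92.9  73.6] yaw -2.2551 F [-2.9 -0.2  2.7] M [-0.09  0.55 -0.05] w 0.176 q6 0.8
```

View pics/k15.png

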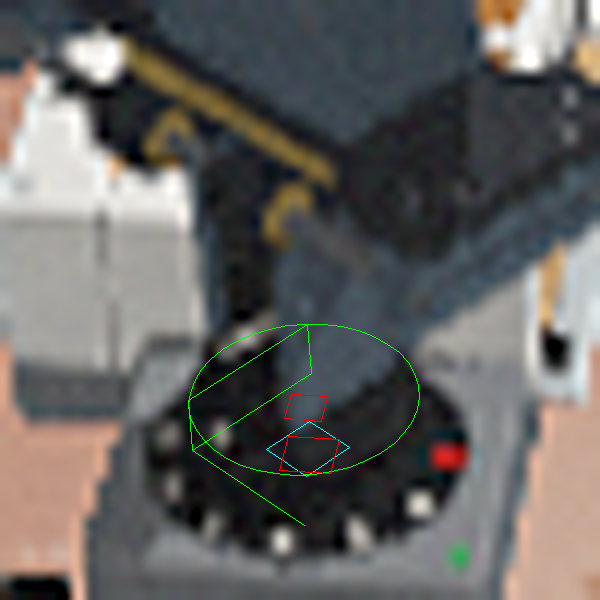

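Call:
{"api": "jog_arm", "payload": {
  "motion": [
    [[0,0,0,0,-0.5],[0,0,0,0,-0.2],[0,0,0,0,0],[0,0,0,0,0],[0,0,0,0,0]]
  ]
}}

```text
time: 29.2
tcp_pos: [692.9, 92.8, 73.6]
ee_rot: [0.904, 0.427, 0.0, 0.0]
wrist_force: [0.7, -0.2, -0.1]
width: 0.488
```

Call:
{"api": "jog_arm", "payload": {
  "motion": [
    [[0,0,0.01,0,0],[0,0,0.03,0,0],[0,0,0.06,0,0],[0,0,0.09,0,0],[0,0,0.11,0,0]]
  ]
}}

```text
time: 29.62
tcp_pos: [693.8, 92.9, 187.8]
ee_rot: [0.904, 0.427, 0.002, 0.001]
wrist_force: [-0.2, -0.6, 0.8]
width: 0.5
```

Call:
{"api": "jog_arm", "payload": {
  "motion": [
    [[-0.04,0,0.01,0,0],[-0.08,0,0.01,0,0],[-0.12,0.01,0.01,0,0],[-0.16,0.02,0.01,0,0],[-0.2,0.02,0.01,0,0]]
  ]
}}

```text
time: 30.03
tcp_pos: [491.0, 113.8, 194.5]
ee_rot: [0.904, 0.427, 0.001, -0.0]
wrist_force: [0.5, 0.7, 0.5]
width: 0.502
```

```bash
python3 - <<'E'
from knob import *
p=robot.read_camera('top');q=robot.read_camera('side')
cv2.imwrite('pics/e_t.png',cv2.resize(p['img'][120:200,265:395,::-1],None,fx=6,fy=6,interpolation=cv2.INTER_CUBIC))
cv2.imwrite('pics/e_s.png',cv2.resize(q['img'][150:240,215:305,::-1],None,fx=6.6,fy=6.6,interpolation=cv2.INTER_CUBIC))
for a,n in((p,'t'),(q,'s')):
    for l in('timer_knob','knob_pointer'):
        for x in robot.pinpoint(a,l)[:3]: r,c=x['centre'];print(n,l,round(x['conf'],2),p2w(a,c,r,48 if l=='timer_knob' else 69).round(1))
    C=cloud(a); 
    m=(np.hypot(C[...,0]-691.5,C[...,1]-95)<9); print(n,'z of knob top',np.median(C[m][:,2]),m.sum())
print(robot.get_obs()['tcp_pos'],robot.get_obs()['time'])
E
```

```text
t timer_knob 0.57 [690. 103.  48.]
t timer_knob 0.54 [680.5 399.7  48. ]
t knob_pointer 0.75 [721.6 119.1  69. ]
t z of knob top 99.40577894367641 31
s timer_knob 0.81 [694.7  85.8  48. ]
s knob_pointer 0.77 [714.2 114.5  69. ]
s knob_pointer 0.61 [616.9 -97.4  69. ]
s z of knob top 94.62351518350513 31
[494.4105883  112.96204148 194.73266206] 30.3333
```

View pics/e_t.png

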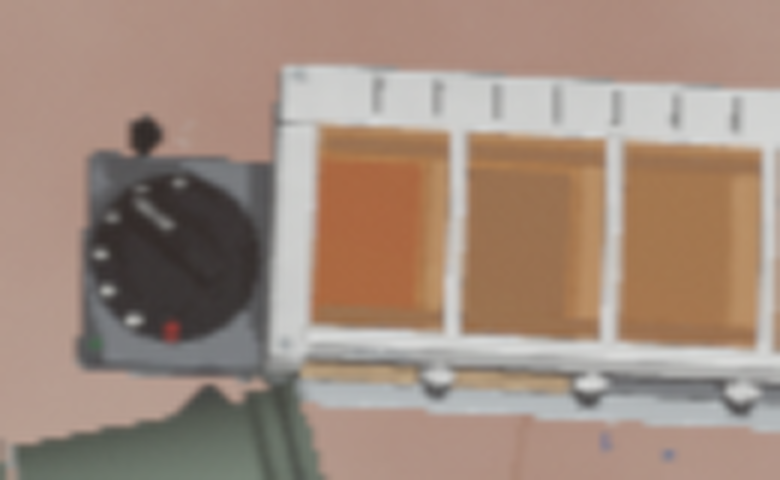

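View pics/e_s.png

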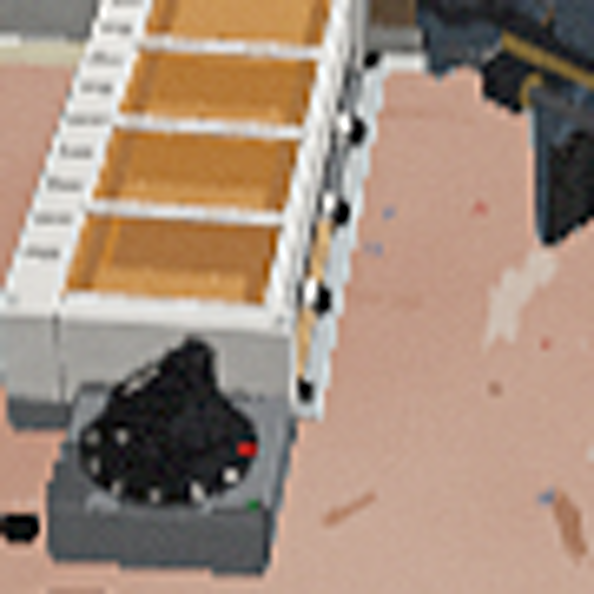

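```bash
python3 - <<'E'
from fit import *
p=robot.read_camera('top');q=robot.read_camera('side')
cv2.imwrite('pics/f_t.png',cv2.resize(p['img'][140:182,274:316,::-1],None,fx=14,fy=14,interpolation=cv2.INTER_CUBIC))
cv2.imwrite('pics/f_s.png',cv2.resize(q['img'][195:232,222:262,::-1],None,fx=15,fy=15,interpolation=cv2.INTER_CUBIC))
# overlays
b0=np.load('box.npy'); f0=T(b0,np.array([-20,216,48.]))
for a,n,x0,y0,s in((p,'t',274,140,14),(q,'s',222,195,15)):
  base=cv2.imread(f'pics/f_{n}.png')
  for deg,col in((120,(0,255,0)),(150,(0,255,255))):
    kb=[f0[0],f0[1],b0[2]-np.radians(deg)]
    for X in ([(28,8,100),(-28,8,100),(-28,-8,100),(28,-8,100)],[(-31,0,72),(-23,0,72)],[(-28,0,100),(0,0,100)]):
        u=((proj(a,T(kb,np.array(X,float)))-[x0,y0]+.5)*s-.5).round().astype(int); cv2.polylines(base,[u],True,col,1)
  cv2.imwrite(f'pics/f_{n}.png',base)
E
```

```text
(no output)
```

View pics/f_t.png

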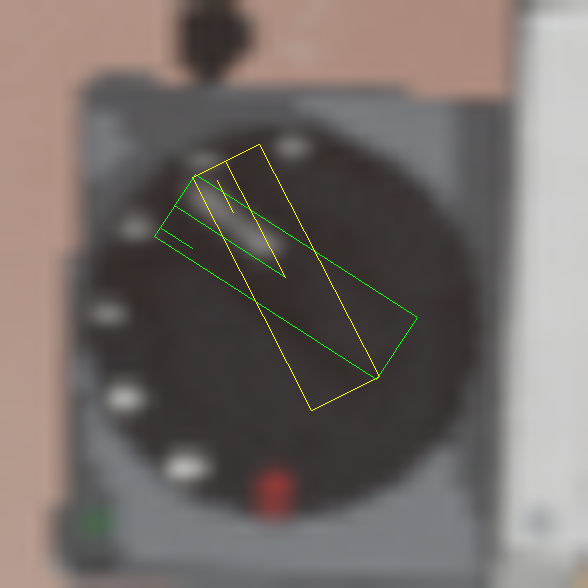

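View pics/f_s.png

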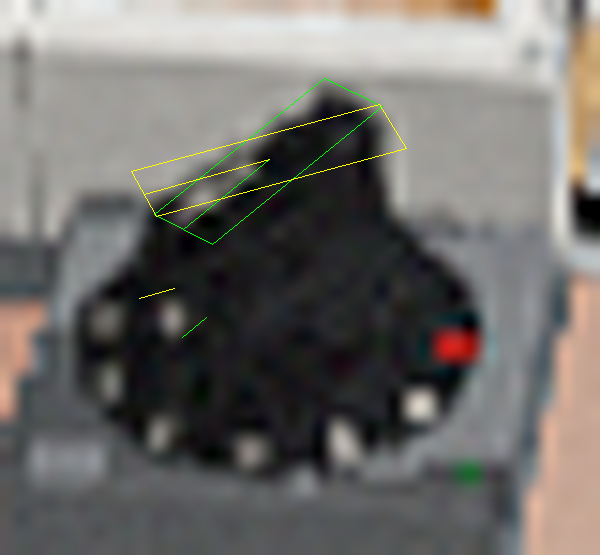

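```bash
python3 - <<'E'
from fit import *
p=robot.read_camera('top');q=robot.read_camera('side')
g=cv2.cvtColor(p['img'],cv2.COLOR_RGB2GRAY).astype(float)
x0,y0,x1,y1=286,151,297,160
w=np.clip(g[y0:y1,x0:x1]-62,0,None); print(g[y0:y1,x0:x1].astype(int))
def ax(w,p,x0,y0,z):
    v,u=np.mgrid[:w.shape[0],:w.shape[1]]; W=np.array([p2w(p,a+x0,b+y0,z)[:2] for a,b in zip(u.ravel(),v.ravel())]); k=w.ravel()
    c=(W*k[:,None]).sum(0)/k.sum(); cv=((W-c).T*k)@(W-c)/k.sum(); e=np.linalg.eigh(cv); return c,e[1][:,1],np.sqrt(e[0])
c,d,s=ax(w,p,x0,y0,100); 
if d[0]<0:d=-d
ang=np.degrees(np.arctan2(d[1],d[0])); print('centre',c,'dir',d,ang,s,'pointer cw angle from box -x:',180-ang-2.3)
n=np.array([-d[1],d[0]])
for sh in ((691.15,95.5),(693,94.6),(692,95)): print(sh,'perp offset of line from shaft',((c-sh)@n).round(2),'along',((c-sh)@d).round(1))
C=cloud(p)
for v in range(150,172,2): print(v,C[v,284:304:2,2].round(0).astype(int).tolist())
C=cloud(q); print()
for v in range(198,228,2): print(v,C[v,226:256:3,2].round(0).astype(int).tolist())
E
```

```text
[[ 64  82 103  85  54  47  48  54  72  68  54]
 [ 53  66  72  60  49  48  48  51  54  55  55]
 [ 54  79  96  82  57  48  48  50  52  53  55]
 [ 50  71 111 113  83  56  49  49  50  53  53]
 [ 47  53  72 102 103  81  61  52  50  50  50]
 [ 47  47  50  62  87 106 100  74  53  48  49]
 [ 47  45  46  48  58  88 120 104  63  50  51]
 [ 48  48  46  47  48  56  73  66  53  51  50]
 [ 51  51  50  47  45  48  50  52  50  51  51]]
centre [705.2253966  107.41945359] dir [0.73020321 0.68323003] 43.09656752568589 [3.46864288 7.59066938] pointer cw angle from box -x: 134.6034324743141
(691.15, 95.5) perp offset of line from shaft -0.91 along 18.4
(693, 94.6) perp offset of line from shaft 1.01 along 17.7
(692, 95) perp offset of line from shaft 0.03 along 18.1
150 [54, 46, 53, 48, 52, 53, 52, 49, 46, 51]
152 [55, 53, 100, 72, 69, 73, 75, 74, 52, 51]
154 [50, 100, 99, 104, 98, 72, 69, 79, 71, 47]
156 [46, 101, 100, 101, 103, 102, 68, 70, 75, 73]
158 [73, 73, 99, 100, 98, 103, 101, 77, 72, 77]
160 [67, 74, 77, 91, 101, 103, 107, 100, 72, 74]
162 [71, 72, 70, 73, 83, 103, 100, 103, 102, 71]
164 [72, 7
[... 151 characters left out ...]
0, 74, 71, 71, 48, 56]

198 [87, 84, 88, 87, 86, 87, 87, 87, 87, 88]
200 [77, 77, 78, 77, 81, 83, 80, 82, 81, 84]
202 [68, 69, 71, 74, 69, 76, 97, 75, 78, 79]
204 [60, 58, 60, 60, 63, 97, 99, 65, 64, 67]
206 [50, 52, 51, 55, 97, 98, 91, 85, 61, 59]
208 [43, 44, 44, 101, 98, 93, 82, 75, 52, 51]
210 [43, 45, 94, 101, 93, 83, 77, 70, 44, 45]
212 [48, 47, 85, 91, 84, 77, 71, 69, 46, 45]
214 [45, 48, 73, 83, 75, 70, 71, 72, 42, 48]
216 [45, 48, 67, 74, 72, 65, 71, 71, 47, 48]
218 [45, 50, 50, 71, 73, 68, 71, 52, 47, 47]
220 [49, 48, 48, 51, 59, 60, 51, 48, 47, 49]
222 [46, 49, 47, 48, 50, 53, 49, 49, 52, 47]
224 [46, 48, 50, 47, 46, 48, 49, 46, 48, 44]
226 [46, 47, 43, 47, 47, 50, 47, 47, 43, 46]
```

```bash
cat > kang.py <<'E'
from fit import *
p=robot.read_camera('top');q=robot.read_camera('side')
g=cv2.cvtColor(p['img'],cv2.COLOR_RGB2GRAY).astype(float)
def rep(W,k,n):
    c=(W*k[:,None]).sum(0)/k.sum(); cv=((W-c).T*k)@(W-c)/k.sum(); e=np.linalg.eigh(cv); d=e[1][:,1]
    if d[0]<0: d=-d
    ang=np.degrees(np.arctan2(d[1],d[0])); print(n,'c',c.round(1),'cw angle from off',round(180-ang-2.3,1),np.sqrt(e[0]).round(1),len(W))
x0,y0,x1,y1=286,152,297,160
w=np.clip(g[y0:y1,x0:x1]-62,0,None); v,u=np.mgrid[y0:y1,x0:x1]
rep(np.array([p2w(p,a,b,100)[:2] for a,b in zip(u.ravel(),v.ravel())]),w.ravel(),'line')
C=cloud(p); m=(C[...,2]>88)&(np.hypot(C[...,0]-692,C[...,1]-95)<33)&(C[...,1]>60); v,u=np.nonzero(m)
rep(np.array([p2w(p,a,b,100)[:2] for a,b in zip(u,v)]),np.ones(len(u)),'bar top'); print('z',np.median(C[m][:,2]))
C=cloud(q); m=(C[...,2]>92)&(np.hypot(C[...,0]-692,C[...,1]-95)<33)&(C[...,1]>65); v,u=np.nonzero(m)
rep(np.array([p2w(q,a,b,100)[:2] for a,b in zip(u,v)]),np.ones(len(u)),'bar top side')
for a,n in((p,'t'),(q,'s')):
    f=T(np.load('box.npy'),np.array([-20,216,72.]))
o=robot.get_obs(); print(o['time'],o['tcp_pos'].round(1))
E
python3 kang.py
```

```text
line c [703.3 106.9] cw angle from off 126.7 [1.7 6.7] 88
bar top c [691.   95.7] cw angle from off 127.5 [ 5.1 16.2] 112
z 100.31505603481878
bar top side c [691.2 101.6] cw angle from off 126.2 [ 5.7 16.6] 72
30.6333 [493.4 112.7 193.4]
```

```bash
python3 - <<'E'
from h import *
p=snap('top','fin_t.png')
E
```

```text
(no output)
```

View pics/fin_t.png

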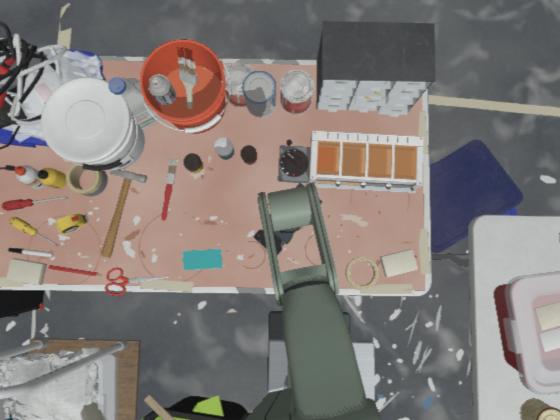

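The picture shows both boards through the left two windows (325–350, 158), the knob on the pod (293, 162), and the jars, brush and tape in their starting places, with the arm clear. I'm handing the job in.

```bash
python3 -c "
from rig import robot
print(robot.finish_job())"
```

```text
the job is handed in; nothing more can be done
None
```

The job is done and handed in after about 31 s of robot time. The hand-in gave no verdict.

- **Boards:** Only two boards were present. Red went into slot 1 and blue into slot 2, painted side up, each pushed until it hit the inner stop. Both stopped at the same depth (tail about 1 mm proud), and both show through the windows. The turquoise look-alike and the other bystanders were left alone.
- **Knob:** It is fully down on the shaft: the bar top reads about 100 mm, as it should when seated. It was fitted with its pointer at off, then turned 127° clockwise so that the shaft, behind the play, reached the fourth click. The fingers then let go and the arm moved clear.
- **Last checks:** The knob's angle measured 126–128° in both cameras against 120° for the fourth dot. That is within the knob's play of about 8.6°, so the shaft should sit at the fourth detent, though I could not see the shaft itself.
- **Disagreement:** The networks' pointer estimate put the angle about 10° further on (around 137°) but was imprecise. I relied on the bar and white-line fits, which agreed with each other.

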